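# Tip the produce barrow into the bin and snap the bin shut

### The arm

A 6-joint arm with a two-finger parallel gripper is mounted at the origin on a cart in front of the work surface, level with it; the furniture and walls round the work are solid. World frame = base frame: x ahead of the robot, y to its left, z up, the work surface at z = 0. Lengths are in m, angles in rad, forces in N, time in s.
With the tool pointing down it reaches from about 0.3 to 0.875 m from the base axis. Payload 4.2 kg.
Tool frame: the origin (TCP) lies midway between the tips of the shut fingers; the grasp point (between the pads) lies behind it (bot.tcp_to_grasp is the z of the grasp point in the tool frame, in m); z points along the fingers, y is the direction in which the jaws open and shut (so a half turn about z gives the same grasp; the last joint's range is limited). The gripper opens to 85 mm and grips with 20 to 120 N. Pads are 22 mm wide; open, the fingers measure 114 mm over their backs; the gripper's body (76 mm by 85 mm) begins 54 mm behind the grasp point. The pads swing forward as they close: fully open they stand 13 mm farther back than shut.
Start: joints at [-0.02, 0.32, 1.565, -0, 1.257, -0.02], TCP at [0.575, 0, 0.231] pointing down, gripper open.
Joint ranges: [-3.11, 3.11], [-0.84, 2.01], [0.21, 2.61], [-1.34, 4.49], [0.05, 2.63], [-2.56, 2.56]. Speed limits (rad/s): [2.57, 2.57, 3.14, 3.14, 3.14, 3.14].

### API

Orientations are given as a 3x3 rotation matrix whose columns are the frame's x, y, z axes.
In Python, from station import bot gives the robot as it stands. The module is installed in compiled form; this text tells all that it offers.
- The arm moves only by the shell command python3 -m crank 'ROWS' [FORCE]. ROWS is JSON, a list that holds one entry, the list of rows, each a list of 7 numbers: the opening, from 0 (shut) to 1 (fully open), then the shift along the tool's x, y, z in mm, then the turn, a rotation vector about the tool's x, y, z in rad. A call has exactly 10 rows; each row shifts and turns the pose as measured when the row begins, along the tool's axes as they then stand; what a row does not reach is not made up. A row lasts 1/8 s, in which the tool goes at most 62.5 mm and 10.7 degrees, less where a joint would pass 70% of its speed; a pose out of reach is approached as far as the arm can. A call with a gripper value outside its range is refused whole. The fingers move at their own pace and stop on an object; FORCE is the grip in N (left out, the last holds). Time passes only in rows, so rows that do not move let the fingers close, or fill a call up. It gives the time, the measured TCP pose, the force and the opening at its end, in the units of the state.
- bot.observe(): the state, without advancing time (a new reading comes with each control period).
- bot.grab_frame(name): name is "scene" or "side" or "wrist"; returns a dict with "image" (480x640x3 uint8, red, green, blue), "mtx" (3x3 intrinsics, pixels), "R" (3x3) and "t" (3): a world point X has camera coordinates R X + t. Camera axes: x right, y down, z forward; pixel columns grow to the right and rows downward; lengths in m; the calibration is good to about 2 mm. A picture is of the moment at which its call begins. There is no depth.
- bot.job_done(): hands the job in, once; it reports no verdict.
Trained networks look in a picture, given as the dict that the camera call returned (one of the last four; its "shot" number tells which), for a name from the list of things; names that differ only in an ending like _2 or _b are one class to them, and where a whole thing is asked for, a point or a joint stands for the part that bears it (a point fixed in the world has none). Each returns a list of dicts, best first, with "score" (0 to 1); they miss things now and then, are a little off and sometimes report something else, mostly with a low value. They report only what shows in the picture. A call takes as long as a camera call. They do not tell look-alikes from the thing itself.
- bot.look_for(picture, name): "centre" ([column, row] as shares, 0 to 1, of the picture: columns of its width, rows of its height, amid what is visible of it).
- bot.tip_of(picture, name): "centre" ([column, row] as shares, 0 to 1, of the picture: columns of its width, rows of its height: a listed point, or the origin of a listed thing).
The state is a dict: "time": time; "joint_positions": joint angles; "dq": joint speeds; "joint_torque": joint torques, N m; "eef_pos": TCP position; "tcp_rot": TCP orientation; "force": force on the tool from outside, world axes, zero at the start; "torque": the same for the moment, N m; "finger_gap": finger opening in m.
Only numpy, scipy, OpenCV 4.12 (cv2) and the standard library are available. Lean on these libraries where they do the work, as an engineer would, in place of code of your own. Each camera call takes 0.05 s, during which the arm holds its last target. There are 200 camera calls.

### The job

Put the loose garlic bulbs and lemons away with the little tip barrow: load all of them into the green barrow's tray, then lift its wooden handle so that the whole load tips over its wheel into the white produce bin, and lower the barrow back onto its legs. Then press the yellow bin cover down until its catch clicks and holds it shut, with all the produce inside. Leave the other things on the worktop standing where they are.

Things in the scene. Friction and masses are not known exactly. Their poses are not given: they have to be found in the camera images.
- garlic_a: Garlic bulb, off-white, roundish, about 60 x 57 mm across and 58 mm high with a thin stem on top, light. Its origin is the centre of its underside as it stands at the start (it may roll and turn later, and the origin turns with it). Loose; may be absent.
- garlic_b: Garlic bulb, off-white, roundish, about 60 x 57 mm across and 58 mm high with a thin stem on top, light. Its origin is the centre of its underside as it stands at the start (it may roll and turn later, and the origin turns with it). Loose; may be absent.
- garlic_c: Garlic bulb, off-white, roundish, about 60 x 57 mm across and 58 mm high with a thin stem on top, light. Its origin is the centre of its underside as it stands at the start (it may roll and turn later, and the origin turns with it). Loose; may be absent.
- lemon_a: Yellow lemon lying down, 78 mm long (along its own x), 55 mm wide and 56 mm high, about 110 g. It can roll about its length. Its origin is the centre of its underside as it stands at the start (it may roll and turn later, and the origin turns with it). Loose; may be absent.
- lemon_b: Yellow lemon lying down, 78 mm long (along its own x), 55 mm wide and 56 mm high, about 110 g. It can roll about its length. Its origin is the centre of its underside as it stands at the start (it may roll and turn later, and the origin turns with it). Loose; may be absent.
- dock: Fixed dock that carries the barrow's axle between two cheeks. Origin under the axle, 5 mm above the worktop; x = the tipping direction, z up. The barrow (0.55 kg) pivots there and cannot roll away. The tray's side and rear walls rise 40 mm above its floor (to 179 mm above the worktop); the front has only a round lip 6.5 mm high, which lies over the bin's near wall.
- barrow_tray (a point): Centre of the tray floor (upper face) of the green tip barrow; tilts with it. x forward (the way it tips, to the bin), y across, z up out of the tray. At rest level, 139 mm above the worktop. Inside the tray runs x -82 to +84 mm, y +-72 mm.
- barrow_handle (a point): Middle of the wooden cross bar, the handle: round, 15 mm thick, along y, free for 89 mm between its two rails. At rest 151 mm above the worktop, 152 mm behind the tray centre, 64 mm behind the tray's rear wall. Pinch it from above, one finger before and one behind it; it turns between the fingers as it rises on an arc of 198 mm radius about the axle. Its axes turn with the barrow.
- barrow_axle (a point): Centre of the barrow's wheel and axle, 115 mm above the worktop; fixed. x is the tipping direction (horizontal), y along the axle, z up. To the right of it a wall cabinet hangs 570 mm above the worktop over world x > 0.68, y < 0.02 (m): keep the wrist low near it.
- barrow (a joint): Tilt of the barrow in rad: 0 = level on its legs, grows as the handle is lifted, stop at 1.2 (handle then about 310 mm above the worktop). Falls back by its own weight when let go. The load should be out by about 1.1.
- bin_in (a point): Centre of the inner floor of the white produce bin (fixed; floor 10 mm above the worktop). Outside 190 mm along x, 180 mm along y, 90 mm high, walls 5 mm. x points away from the barrow, z up.
- cover_hinge (a point): Hinge of the bin's yellow cover, middle of the rim of the side away from the barrow, 95 mm above the worktop. Turns with the cover: closed, its -x points to the barrow and z up. The flat cover is 6 mm thick (8 mm with its raised middle), reaches 198 mm from the hinge and is 182 mm wide.
- cover_press (a point): Where to press the cover: middle line of its outer face, 150 mm from the hinge, level with the snap catch (on the bin's +y side); its z is the outward normal of the cover. Moves with the cover.
- cover (a joint): Cover angle in rad: 0 = shut, grows as it opens, stop at 1.35. Starts about 1.05 to 1.25 open, standing at the far side of the bin. A weak spring opens it again if pressed without clicking. In the last 0.08 rad a snap catch resists with roughly 5 to 10 N at the press point, then holds the cover at 0 to 0.02.
- tray: Shallow brown wooden serving tray (fixed), 115 x 600 mm with its length along y, on which the produce lies at the start. Origin: centre of its underside, 5 mm above the worktop; floor 4 mm and rim 16 mm above that.
- mug_blue: Blue and white mug, 78 x 112 x 92 mm, a bystander: leave it where it stands. Origin: centre of its underside.
- honey: Glass honey jar with grey lid, 61 mm across, 95 mm high, a bystander: leave it where it stands. Origin: centre of its underside.
- spice_curry: Spice jar with a black cap and yellow-brown powder, 45 mm across, 108 mm high, a bystander: leave it where it stands. Origin: centre of its underside.
Things that resemble listed ones, but are neither listed nor needed, are in the scene too. What is shaped like the garlic_c but purple is not meant.

How it is judged:
On the way, in this order (a step that is already met when the one before it is completed fails the run):
1. all the produce lies in the barrow's tray, the barrow standing level (x of garlic_a in the frame of barrow_tray between -0.092 and 0.092 m and y of garlic_a in the frame of barrow_tray between -0.078 and 0.078 m and z of garlic_a in the frame of barrow_tray between -0.012 and 0.085 m and x of garlic_b in the frame of barrow_tray between -0.092 and 0.092 m and y of garlic_b in the frame of barrow_tray between -0.078 and 0.078 m and z of garlic_b in the frame of barrow_tray between -0.012 and 0.085 m and x of garlic_c in the frame of barrow_tray between -0.092 and 0.092 m and y of garlic_c in the frame of barrow_tray between -0.078 and 0.078 m and z of garlic_c in the frame of barrow_tray between -0.012 and 0.085 m and x of lemon_a in the frame of barrow_tray between -0.092 and 0.092 m and y of lemon_a in the frame of barrow_tray between -0.078 and 0.078 m and z of lemon_a in the frame of barrow_tray between -0.012 and 0.085 m and x of lemon_b in the frame of barrow_tray between -0.092 and 0.092 m and y of lemon_b in the frame of barrow_tray between -0.078 and 0.078 m and z of lemon_b in the frame of barrow_tray between -0.012 and 0.085 m and value of joint barrow below 0.08 rad), for 0.3 s.
2. the barrow is tipped well forward over its wheel (more than 0.9 rad) (value of joint barrow above 0.9 rad), for 0.1 s.
3. the barrow is lowered back and all the produce lies in the bin (x of garlic_a in the frame of bin_in between -0.096 and 0.096 m and y of garlic_a in the frame of bin_in between -0.091 and 0.091 m and z of garlic_a in the frame of bin_in between -0.012 and 0.083 m and x of garlic_b in the frame of bin_in between -0.096 and 0.096 m and y of garlic_b in the frame of bin_in between -0.091 and 0.091 m and z of garlic_b in the frame of bin_in between -0.012 and 0.083 m and x of garlic_c in the frame of bin_in between -0.096 and 0.096 m and y of garlic_c in the frame of bin_in between -0.091 and 0.091 m and z of garlic_c in the frame of bin_in between -0.012 and 0.083 m and x of lemon_a in the frame of bin_in between -0.096 and 0.096 m and y of lemon_a in the frame of bin_in between -0.091 and 0.091 m and z of lemon_a in the frame of bin_in between -0.012 and 0.083 m and x of lemon_b in the frame of bin_in between -0.096 and 0.096 m and y of lemon_b in the frame of bin_in between -0.091 and 0.091 m and z of lemon_b in the frame of bin_in between -0.012 and 0.083 m and value of joint barrow below 0.06 rad), for 0.3 s.
4. the cover is pressed shut (value of joint cover below 0.05 rad), for 0.3 s.
At the end, for the whole second after the job is handed in: All the produce lies in the bin, the barrow stands level on its legs (tilt below 0.06 rad) and the cover is held shut by its catch (below 0.05 rad), robot clear (all of step 3 and value of joint cover below 0.05 rad); the robot touches nothing.
It fails at once if mug_blue is knocked over or pushed more than 6 cm (angle between mug_blue's own z axis and vertical above 0.6 rad or distance of mug_blue from where it was at the start of the episode above 0.06 m).
It fails at once if honey is knocked over or pushed more than 6 cm (angle between honey's own z axis and vertical above 0.6 rad or distance of honey from where it was at the start of the episode above 0.06 m).
It fails at once if spice_curry is knocked over or pushed more than 6 cm (angle between spice_curry's own z axis and vertical above 0.6 rad or distance of spice_curry from where it was at the start of the episode above 0.06 m).
Of garlic_a, garlic_b, garlic_c, lemon_a, lemon_b only 3 to 4 are there at a start; the rules pass over those that are not, and their reading is None.
At some moment in a run one of garlic_a, garlic_b, garlic_c, lemon_a, lemon_b may be knocked a few centimetres aside while the robot is not near it.
Once in a run the grip may slacken for a moment while it holds something.
It also fails if it takes over 210 s, if anything falls off the work surface, if the arm or the gripper's body presses on something with over 40 N, if the wrist force passes 120 N, or if a joint passes its speed limit or range.

## Working session

There is one attempt and no reset: what is moved stays moved. The work goes in short steps, Python scripts to look and compute and a shell command to move; the robot and the scene stay as the last step left them, time stands still between calls to the robot, and variables do not carry over. Pictures are saved under pics/ and viewed, about 12 in all and at most 16, crops included, and the job is handed in when it is done.

```bash
mkdir -p pics
cat > h.py <<'E'
from station import bot
import numpy as np, cv2
def save(p,name,crop=None,scale=1):
    im=p["image"][:,:,::-1]
    if crop: x0,y0,x1,y1=crop; im=im[y0:y1,x0:x1]
    cv2.imwrite("pics/"+name,cv2.resize(im,None,fx=scale,fy=scale,interpolation=cv2.INTER_CUBIC))
def px(c): return np.array([c[0]*640,c[1]*480])
def ray(p,uv):
    R,t=np.array(p["R"]),np.array(p["t"]); d=R.T@np.linalg.inv(p["mtx"])@np.array([*uv,1.]); return -R.T@t,d
def onz(p,uv,z):
    o,d=ray(p,uv); return o+d*(z-o[2])/d[2]
def proj(p,X):
    c=np.array(p["R"])@np.array(X)+np.array(p["t"]); c=np.array(p["mtx"])@c; return c[:2]/c[2]
def tri(a,ua,b,ub):
    A=[];y=[]
    for p,u in((a,ua),(b,ub)):
        o,d=ray(p,u); d=d/np.linalg.norm(d); M=np.eye(3)-np.outer(d,d); A.append(M); y.append(M@o)
    return np.linalg.lstsq(np.vstack(A),np.hstack(y),rcond=None)[0]
E
python3 - <<'E'
from h import *
S=bot.grab_frame("scene"); D=bot.grab_frame("side")
save(S,"s0.png"); save(D,"d0.png")
o=bot.observe(); print(o["eef_pos"],np.round(o["tcp_rot"],2).tolist(),bot.tcp_to_grasp)
Z=dict(garlic_a=.009+.03,lemon_a=.037,barrow_tray=.139,barrow_handle=.151,barrow_axle=.115,bin_in=.01,cover_hinge=.095,mug_blue=.046,honey=.047,spice_curry=.054)
for n in ["garlic_a","lemon_a","mug_blue","honey","spice_curry"]:
    for k,p in(("S",S),("D",D)):
        for r in bot.look_for(p,n)[:6]:
            u=px(r["centre"]); print(n,k,round(r["score"],2),u.round(),onz(p,u,Z[n]).round(3))
for n in ["barrow_tray","barrow_handle","barrow_axle","bin_in","cover_hinge","cover_press"]:
    for k,p in(("S",S),("D",D)):
        for r in bot.tip_of(p,n)[:2]:
            u=px(r["centre"]); print(n,k,round(r["score"],2),u.round(),onz(p,u,Z.get(n,.1)).round(3))
E
```

```text
[5.74579107e-01 2.36123902e-05 2.30529511e-01] [[-0.0, 1.0, -0.0], [1.0, 0.0, 0.0], [0.0, -0.0, -1.0]] -0.0187
garlic_a S 0.84 [301. 299.] [0.429 0.228 0.039]
garlic_a S 0.55 [390. 271.] [ 0.425 -0.03   0.039]
garlic_a S 0.48 [387. 238.] [ 0.54  -0.084  0.039]
garlic_a S 0.32 [186. 233.] [0.781 0.432 0.039]
garlic_a D 0.73 [365. 240.] [ 0.424 -0.008  0.039]
garlic_a D 0.69 [326. 293.] [0.422 0.225 0.039]
garlic_a D 0.5 [341. 212.] [ 0.543 -0.076  0.039]
lemon_a S 0.89 [266. 310.] [0.433 0.322 0.037]
lemon_a S 0.78 [342. 281.] [0.445 0.104 0.037]
lemon_a D 0.67 [305. 317.] [0.427 0.322 0.037]
lemon_a D 0.57 [346. 262.] [0.429 0.099 0.037]
mug_blue D 0.56 [348. 181.] [ 0.593 -0.217  0.046]
honey S 0.66 [173. 310.] [0.518 0.536 0.047]
honey D 0.86 [229. 368.] [0.501 0.547 0.047]
honey D 0.37 [304. 316.] [0.428 0.326 0.047]
spice_curry S 0.74 [469. 224.] [ 0.484 -0.318  0.054]
spice_curry D 0.75 [396. 177.] [ 0.461 -0.307  0.054]
spice_curry D 0.18 [268. 236.] [0.668 0.139 0.054]
spice_curry D 0.16 [228. 365.] [0.504 0.545 0.054]
barrow_tray S 0.64 [276. 224.] [0.615 0.22  0.139]
barrow_tray S 0.54 [215. 277.] [0.499 0.424 0.139]
barrow_tray D 0.91 [260. 240.] [0.625 0.229 0.139]
barrow_tray D 0.31 [228. 314.] [0.549 0.471 0.139]
barrow_handle S 0.93 [328. 209.] [0.604 0.076 0.151]
barrow_handle D 0.84 [300. 208.] [0.596 0.076 0.151]
barrow_axle S 0.84 [257. 235.] [0.617 0.273 0.115]
barrow_axle D 0.97 [257. 258.] [0.61  0.271 0.115]
bin_in D 0.59 [226. 314.] [0.625 0.407 0.01 ]
cover_hinge D 0.6 [195. 316.] [0.639 0.495 0.095]
cover_press S 0.65 [191. 216.] [0.776 0.412 0.1  ]
cover_press S 0.42 [304. 304.] [0.363 0.247 0.1  ]
cover_press D 0.71 [207. 267.] [0.714 0.356 0.1  ]
```

View pics/s0.png

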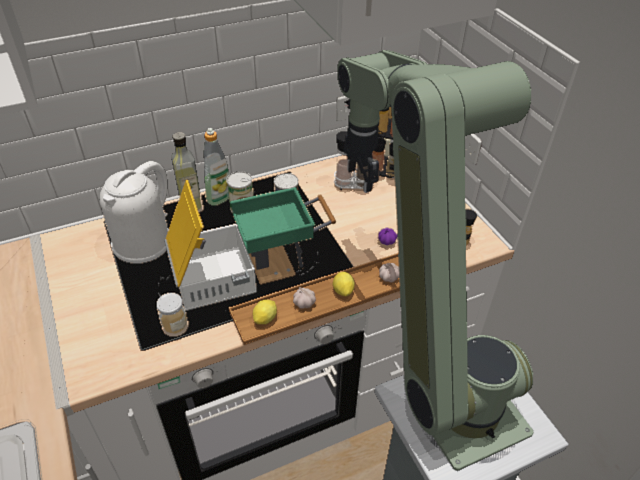

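View pics/d0.png

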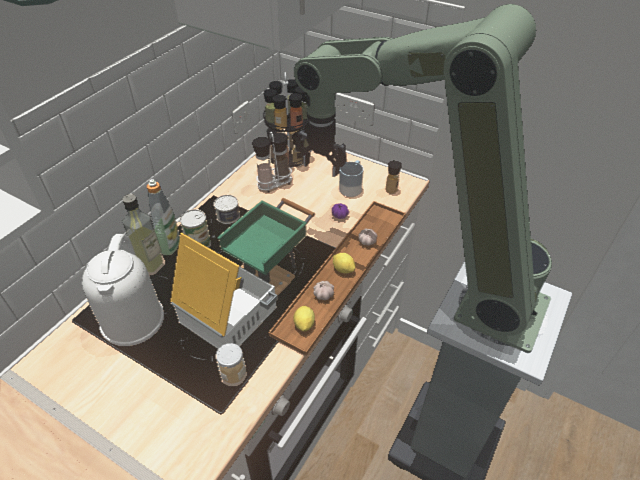

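Four pieces show up. In the scene view the lemons are at (266,310) and (342,284), and the off-white garlic at (304,299) and (390,271). The purple bulb at (387,236) is the look-alike. The barrow tips along about +y into the bin. I'll move above the brown tray for a close look.

```bash
python3 -m crank '[[[1,40,-22,-15,0,0,0],[1,45,-25,-15,0,0,0],[1,45,-25,-15,0,0,0],[1,45,-25,-15,0,0,0],[1,45,-25,-10,0,0,0],[1,20,-15,0,0,0,0],[1,0,-10,0,0,0,0],[1,0,0,0,0,0,0],[1,0,0,0,0,0,0],[1,0,0,0,0,0,0]]]' 30
cat > look.py <<'E'
import sys
from h import *
def run(fn,names=("garlic_a","lemon_a"),crop=None,z=dict(garlic_a=.038,lemon_a=.037)):
    W=bot.grab_frame("wrist"); o=bot.observe()
    if fn: save(W,fn)
    print("tcp",np.round(o["eef_pos"],4),"R",np.round(o["tcp_rot"],2).tolist(),"t",round(o["time"],2))
    for n in names:
        for r in bot.look_for(W,n)[:5]:
            u=px(r["centre"]); print(n,round(r["score"],2),u.round(),onz(W,u,z[n]).round(3))
    return W
if __name__=="__main__": run(sys.argv[1] if len(sys.argv)>1 else None)
E
python3 look.py w1.png
```

```text
time: 2.45
eef_pos: [0.4257, 0.2449, 0.3033]
tcp_rot: [[0.004, 1.0, 0.002], [1.0, -0.005, 0.001], [0.001, 0.002, -1.0]]
force: [1.4, -0.3, 0.1]
finger_gap: 0.0856
tcp [0.4257 0.2449 0.3033] R [[0.0, 1.0, 0.0], [1.0, -0.0, 0.0], [0.0, 0.0, -1.0]] t 2.5
garlic_a 0.73 [326. 229.] [0.436 0.214 0.038]
garlic_a 0.7 [317. 401.] [ 0.426 -0.004  0.038]
lemon_a 0.83 [324. 322.] [0.435 0.103 0.037]
lemon_a 0.7 [319. 121.] [0.43  0.327 0.037]
```

View pics/w1.png

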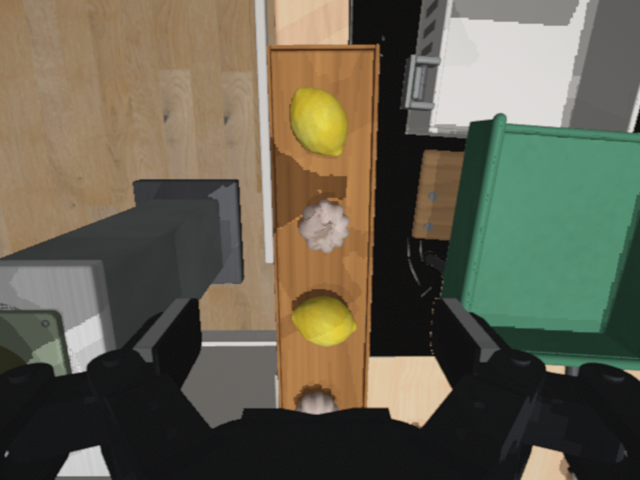

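The wrist view shows the far lemon at (319,121), its axis about 30° off y. The garlic is at (325,226), the second lemon at (324,321) lying nearly along x, and the second garlic at (318,402). All of them are yellow or off-white and at tray height. I'll take the far lemon first.

```bash
python3 -m crank '[[[1,45,4,30,0,0,0],[1,35,0,40,0,0,0],[1,0,0,40,0,0,-0.175],[1,0,0,40,0,0,-0.175],[1,0,0,40,0,0,-0.175],[1,0,0,20,0,0,0],[1,0,0,0,0,0,0],[1,0,0,0,0,0,0],[1,0,0,0,0,0,0],[1,0,0,0,0,0,0]]]' 30
python3 look.py w2.png
```

```text
time: 3.85
eef_pos: [0.4364, 0.329, 0.0907]
tcp_rot: [[-0.509, 0.861, 0.011], [0.861, 0.509, 0.006], [-0.0, 0.012, -1.0]]
force: [0.1, -0.2, 0.2]
finger_gap: 0.0852
tcp [0.4364 0.3291 0.0907] R [[-0.51, 0.86, 0.01], [0.86, 0.51, 0.01], [-0.0, 0.01, -1.0]] t 3.9
garlic_a 0.69 [221. 396.] [0.43  0.231 0.038]
lemon_a 0.97 [302. 262.] [0.43  0.326 0.037]
```

```bash
python3 -m crank '[[[1,0,-6,25,0,0,0],[1,0,0,30,0,0,0],[1,0,0,18,0,0,0],[1,0,0,0,0,0,0],[0,0,0,0,0,0,0],[0,0,0,0,0,0,0],[0,0,0,0,0,0,0],[0,0,0,0,0,0,0],[0,0,0,-30,0,0,0],[0,0,0,-40,0,0,0]]]' 40
```

```text
time: 5.25
eef_pos: [0.4309, 0.3259, 0.0887]
tcp_rot: [[-0.509, 0.86, 0.011], [0.861, 0.509, 0.006], [0.0, 0.012, -1.0]]
force: [0.2, 0.3, -0.9]
finger_gap: 0.0523
```

```bash
python3 -m crank '[[[0,0,0,-45,0,0,0.175],[0,0,0,-50,0,0,0.175],[0,0,0,-50,0,0,0.175],[0,-30,0,-45,0,0,0],[0,-40,20,0,0,0,0],[0,-40,40,0,0,0,0],[0,-30,30,0,0,0,0],[0,0,0,0,0,0,0],[0,0,0,0,0,0,0],[0,0,0,0,0,0,0]]]'
python3 - <<'E'
from look import *
W=run("w3.png",())
Z=dict(barrow_tray=.139,barrow_handle=.151,barrow_axle=.115,bin_in=.01,cover_hinge=.095)
for n in Z:
    for r in bot.tip_of(W,n)[:2]:
        u=px(r["centre"]); print(n,round(r["score"],2),u.round(),onz(W,u,Z[n]).round(3))
E
```

```text
time: 6.5
eef_pos: [0.5195, 0.1817, 0.2899]
tcp_rot: [[0.005, 1.0, 0.02], [1.0, -0.006, 0.012], [0.012, 0.02, -1.0]]
force: [0.3, -0.4, -0.9]
finger_gap: 0.0525
tcp [0.5194 0.1818 0.2899] R [[0.01, 1.0, 0.02], [1.0, -0.01, 0.01], [0.01, 0.02, -1.0]] t 6.55
barrow_tray 0.88 [439. 161.] [0.615 0.231 0.139]
barrow_axle 0.63 [440. 106.] [0.621 0.273 0.115]
bin_in 0.15 [233. 172.] [0.435 0.215 0.01 ]
cover_hinge 0.41 [317. 297.] [0.524 0.104 0.095]
```

View pics/w3.png

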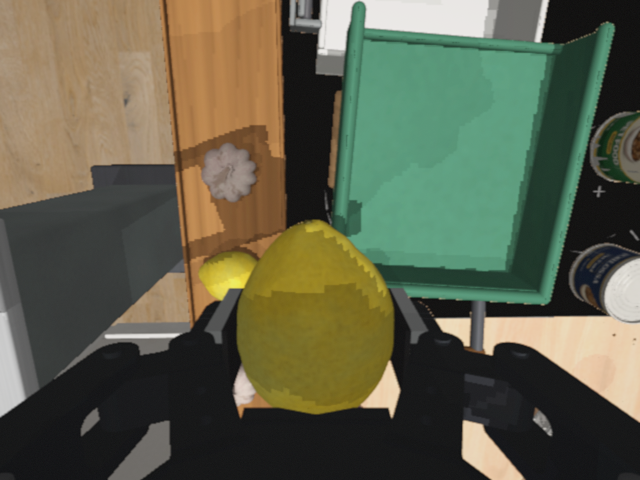

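The lemon is held. The tray's wall tops show at (359,5), (608,26) and (548,298), and the lip runs from (365,35) to (556,48).

Run:
```python
from look import *
W=run(None,())
for u,z in [((359,6),.179),((608,26),.179),((548,298),.179),((367,36),.145),((554,48),.145),((510,272),.139),((352,262),.139)]: print(u,onz(W,u,z).round(3))
for c,zz in (((.617,.228),.139),):
  a=.05
  f=np.array([np.sin(a),np.cos(a),0]); s=np.array([-np.cos(a),np.sin(a),0])
  for x,y in((.084,.072),(.084,-.072),(-.082,.072),(-.082,-.072)): print(proj(W,np.array([*c,zz])+f*x+s*y).round())
```

```text
tcp [0.5199 0.1813 0.2901] R [[0.01, 1.0, 0.02], [1.0, -0.01, 0.01], [0.01, 0.02, -1.0]] t 6.85
(359, 6) [0.548 0.324 0.179]
(608, 26) [0.7   0.313 0.179]
(548, 298) [0.689 0.136 0.179]
(367, 36) [0.559 0.316 0.145]
(554, 48) [0.689 0.308 0.145]
(510, 272) [0.681 0.142 0.139]
(352, 262) [0.552 0.152 0.139]
[353.  39.]
[554.  49.]
[339. 265.]
[514. 271.]
```

Tray centre is about (0.618, 0.229), with the barrow yawed about 0.06 rad. I'll put lemon 1 down gently in the rear left.

```bash
python3 -m crank '[[[0,5,36,0,0.02,-0.012,0.06],[0,4,36,0,0,0,0],[0,0,0,40,0,0,0],[0,0,0,45,0,0,0],[0,0,0,40,0,0,0],[0,0,0,10,0,0,0],[0,0,0,3,0,0,0],[0,0,0,0,0,0,0],[0,0,0,0,0,0,0],[0,0,0,0,0,0,0]]]'
```

```text
time: 8.1
eef_pos: [0.5982, 0.1903, 0.1556]
tcp_rot: [[0.066, 0.998, 0.012], [0.998, -0.066, 0.004], [0.005, 0.012, -1.0]]
force: [-0.8, -0.4, -0.2]
finger_gap: 0.0524
```

```bash
python3 -m crank '[[[0,0,0,4,0,0,0],[0,0,-3,0,0,0,0],[0.7,0,0,0,0,0,0],[0.7,0,0,0,0,0,0],[0.7,0,0,0,0,0,0],[0.72,0,0,-20,0,0,0],[0.72,0,0,-40,0,0,0],[1,0,0,-60,0,0,0],[1,0,0,-40,0,0,0],[1,0,0,0,0,0,0]]]'
python3 - <<'E'
from look import *
W=run(None,("lemon_a","garlic_a"))
for r in bot.look_for(W,"lemon_a")[:3]: print(onz(W,px(r["centre"]),.167).round(3))
E
```

```text
time: 9.35
eef_pos: [0.5933, 0.1899, 0.3168]
tcp_rot: [[0.066, 0.998, 0.014], [0.998, -0.066, 0.005], [0.006, 0.013, -1.0]]
force: [0.7, -0.5, -0.0]
finger_gap: 0.0853
tcp [0.5925 0.1897 0.3148] R [[0.07, 1.0, 0.01], [1.0, -0.07, 0.0], [0.0, 0.01, -1.0]] t 9.4
lemon_a 0.89 [315. 222.] [0.594 0.165 0.037]
lemon_a 0.75 [183. 281.] [0.436 0.105 0.037]
garlic_a 0.89 [171. 186.] [0.44  0.216 0.038]
garlic_a 0.82 [201. 380.] [ 0.438 -0.026  0.038]
garlic_a 0.79 [306. 404.] [ 0.566 -0.072  0.038]
[0.594 0.193 0.167]
[0.485 0.151 0.167]
```

```bash
python3 - <<'E'
from look import *
print(np.round(bot.observe()["joint_positions"],2))
E
python3 -m crank '[[[1,-40,-50,0,0,0,0],[1,-40,-50,0,0.012,0,0],[1,0,-50,0,0,0,-0.17],[1,0,0,20,0,0,-0.18],[1,0,0,20,0,0,-0.18],[1,0,0,20,0,0,-0.18],[1,0,0,20,0,0,-0.18],[1,0,0,20,0,0,-0.18],[1,0,0,10,0,0,-0.18],[1,0,0,0,0,0,-0.16]]]'
python3 look.py w4.png
```

```text
[0.29 0.36 1.31 0.   1.47 0.36]
time: 10.8
eef_pos: [0.4218, 0.1161, 0.1811]
tcp_rot: [[-0.983, 0.179, -0.043], [0.18, 0.984, -0.006], [0.041, -0.014, -0.999]]
force: [-0.1, -0.1, -0.0]
finger_gap: 0.0854
tcp [0.4218 0.1161 0.1812] R [[-0.98, 0.18, -0.04], [0.18, 0.98, -0.01], [0.04, -0.01, -1.0]] t 10.85
garlic_a 0.81 [142. 266.] [ 0.423 -0.025  0.038]
garlic_a 0.72 [530. 452.] [0.645 0.263 0.038]
garlic_a 0.61 [449. 228.] [0.435 0.215 0.038]
garlic_a 0.47 [604. 335.] [0.544 0.328 0.038]
garlic_a 0.39 [546. 363.] [0.562 0.281 0.038]
lemon_a 0.65 [306. 250.] [0.433 0.105 0.037]
```

View pics/w4.png

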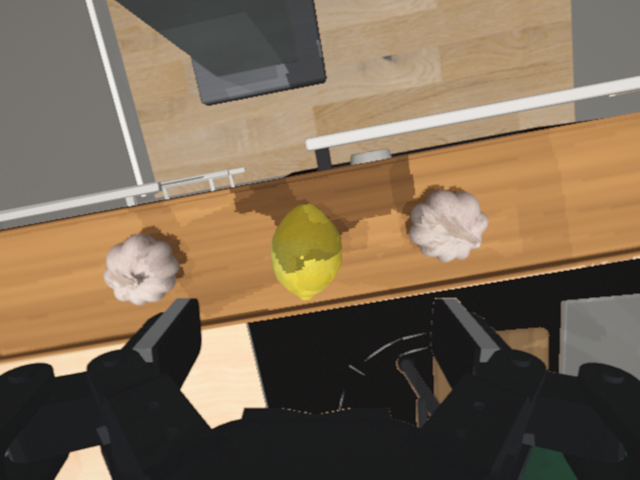

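The wrist view shows the lemon at (306,252), lined up with the jaws, and a garlic on each side at (142,270) and (449,225).

```bash
python3 -m crank '[[[1,0,0,0,-0.014,-0.041,0],[1,-13,-9,30,0,0,0],[1,0,0,40,0,0,0],[1,0,0,45,0,0,0],[1,0,0,38,0,0,0],[1,0,0,8,0,0,0],[1,0,0,0,0,0,0],[1,0,0,0,0,0,0],[1,0,0,0,0,0,0],[1,0,0,0,0,0,0]]]'
```

```text
time: 12.2
eef_pos: [0.4392, 0.1058, 0.0209]
tcp_rot: [[-0.978, 0.207, 0.015], [0.207, 0.978, 0.003], [-0.014, 0.006, -1.0]]
force: [-0.3, -0.2, 0.5]
finger_gap: 0.0856
```

```bash
python3 -m crank '[[[1,5,0,3,0,0.01,0],[0,0,0,0,0,0,0],[0,0,0,0,0,0,0],[0,0,0,0,0,0,0],[0,0,0,0,0,0,0],[0,0,0,-40,0,0,0],[0,0,0,-50,0,0,0],[0,0,0,-50,0,0,0],[0,0,0,-50,0,0,0.18],[0,0,0,-40,0,0,0.18]]]' 40
python3 -m crank '[[[0,0,0,0,0,0,0.18],[0,0,0,0,0,0,0.18],[0,0,0,0,0,0,0.18],[0,0,0,0,0,0,0.18],[0,0,0,0,0,0,0.18],[0,0,0,0,0,0,0.17],[0,0,0,0,0,0,0],[0,0,0,0,0,0,0],[0,0,0,0,0,0,0],[0,0,0,0,0,0,0]]]'
```

```text
time: 13.45
eef_pos: [0.4304, 0.1051, 0.2508]
tcp_rot: [[-0.837, 0.548, -0.006], [0.548, 0.837, 0.003], [0.006, -0.0, -1.0]]
force: [1.2, 1.0, -2.2]
finger_gap: 0.0521
time: 14.7
eef_pos: [0.4302, 0.1052, 0.2505]
tcp_rot: [[0.109, 0.994, -0.004], [0.994, -0.109, 0.004], [0.003, -0.005, -1.0]]
force: [-0.2, 1.0, -0.6]
finger_gap: 0.0526
```

```bash
python3 -m crank '[[[0,21,44,0,0,0,0],[0,21,44,0,0,0,0],[0,21,44,0,0,0,0],[0,21,44,0,0,0,0],[0,20,43,0,0,0,0],[0,0,0,0,0,0,-0.045],[0,0,0,20,0,0,0],[0,0,0,25,0,0,0],[0,0,0,10,0,0,0],[0,0,0,0,0,0,0]]]'
```

```text
time: 15.95
eef_pos: [0.667, 0.1881, 0.1904]
tcp_rot: [[0.057, 0.998, -0.005], [0.998, -0.057, 0.003], [0.003, -0.005, -1.0]]
force: [-0.3, -0.6, -1.0]
finger_gap: 0.0522
```

```bash
python3 -m crank '[[[0,-2,-7,3,0,0,0],[0,0,0,4,0,0,0],[0,0,0,0,0,0,0],[0.7,0,0,0,0,0,0],[0.7,0,0,0,0,0,0],[0.7,0,0,0,0,0,0],[0.75,0,0,-30,0,0,0],[1,-30,0,-60,0,0,0],[1,-40,0,-50,0,0,0],[1,0,0,0,0,0,0]]]'
python3 - <<'E'
from look import *
W=run("w5.png",("lemon_a","garlic_a"))
for r in bot.look_for(W,"lemon_a")[:3]: print(onz(W,px(r["centre"]),.167).round(3))
E
```

```text
time: 17.2
eef_pos: [0.6572, 0.1163, 0.3282]
tcp_rot: [[0.055, 0.998, 0.002], [0.998, -0.055, 0.004], [0.004, 0.001, -1.0]]
force: [0.0, 0.7, 0.1]
finger_gap: 0.0857
tcp [0.6563 0.1175 0.3254] R [[0.05, 1.0, -0.0], [1.0, -0.05, 0.0], [0.0, -0.0, -1.0]] t 17.25
lemon_a 0.87 [227. 130.] [0.565 0.197 0.037]
lemon_a 0.81 [310. 134.] [0.655 0.187 0.037]
garlic_a 0.94 [133. 316.] [ 0.425 -0.016  0.038]
garlic_a 0.7 [109. 118.] [0.44  0.216 0.038]
garlic_a 0.69 [251. 362.] [ 0.563 -0.089  0.038]
garlic_a 0.23 [245.  81.] [0.589 0.244 0.038]
[0.594 0.192 0.167]
[0.656 0.185 0.167]
```

View pics/w5.png

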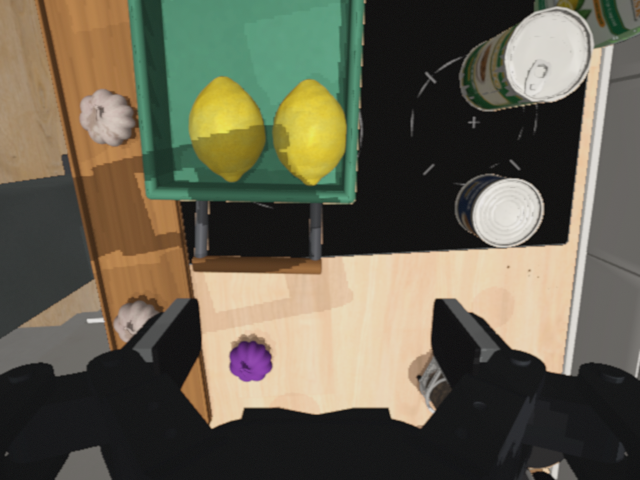

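The view shows both lemons side by side in the rear of the tray at (227,130) and (310,132). The handle bar runs from (195,266) to (320,266), the two garlics are at (108,117) and (137,316), and the purple look-alike at (251,361) stays where it is.

```bash
python3 -m crank '[[[1,18,-45,0,0,0,0],[1,18,-45,0,0,0,0],[1,18,-45,0,0,0,0],[1,17,-45,0,0,0,0],[1,17,-45,0,0,0,0],[1,0,0,0,0,0,-0.18],[1,0,0,20,0,0,-0.18],[1,0,0,30,0,0,-0.18],[1,0,0,30,0,0,-0.18],[1,0,0,30,0,0,-0.18]]]'
python3 -m crank '[[[1,0,0,20,0,0,-0.18],[1,0,0,20,0,0,-0.18],[1,0,0,0,0,0,-0.18],[1,0,0,0,0,0,-0.13],[1,0,0,0,0,0,0],[1,0,0,0,0,0,0],[1,0,0,0,0,0,0],[1,0,0,0,0,0,0],[1,0,0,0,0,0,0],[1,0,0,0,0,0,0]]]'
python3 look.py w6.png
```

```text
time: 18.65
eef_pos: [0.4164, 0.2267, 0.1957]
tcp_rot: [[-0.775, 0.631, -0.038], [0.631, 0.775, -0.004], [0.027, -0.027, -0.999]]
force: [-0.2, -0.4, -1.2]
finger_gap: 0.0857
time: 19.9
eef_pos: [0.4057, 0.2268, 0.1434]
tcp_rot: [[-0.998, -0.012, -0.061], [-0.011, 1.0, -0.015], [0.061, -0.015, -0.998]]
force: [-0.3, 0.2, -0.4]
finger_gap: 0.0854
tcp [0.4056 0.2268 0.1434] R [[-1.0, -0.01, -0.06], [-0.01, 1.0, -0.02], [0.06, -0.01, -1.0]] t 19.95
garlic_a 0.9 [301. 287.] [0.433 0.216 0.038]
garlic_a 0.38 [  2. 268.] [0.423 0.01  0.038]
```

```bash
python3 -m crank '[[[1,0,0,0,-0.015,-0.061,0.07],[1,-27,-11,30,0,0,0],[1,0,0,40,0,0,0],[1,0,0,40,0,0,0],[1,0,0,14,0,0,0],[1,0,0,0,0,0,0],[1,0,0,0,0,0,0],[1,0,0,0,0,0,0],[1,0,0,0,0,0,0],[1,0,0,0,0,0,0]]]'
```

```text
time: 21.3
eef_pos: [0.4371, 0.2156, 0.0201]
tcp_rot: [[-0.998, 0.061, 0.012], [0.061, 0.998, 0.003], [-0.012, 0.004, -1.0]]
force: [0.2, 0.3, 0.1]
finger_gap: 0.0855
```

```bash
python3 -m crank '[[[1,3,0,0,0,0.01,0],[0,0,0,0,0,0,0],[0,0,0,0,0,0,0],[0,0,0,0,0,0,0],[0,0,0,0,0,0,0],[0,0,0,-50,0,0,0],[0,0,0,-55,0,0,0],[0,0,0,-55,0,0,0],[0,0,0,-55,0,0,0],[0,0,0,-20,0,0,0]]]' 35
```

```text
time: 22.55
eef_pos: [0.4326, 0.2143, 0.2603]
tcp_rot: [[-0.998, 0.061, -0.004], [0.061, 0.998, 0.001], [0.004, 0.001, -1.0]]
force: [-0.3, 0.2, -1.2]
finger_gap: 0.0564
```

```bash
python3 -m crank '[[[0,-37,18,0,0,0,0],[0,-37,19,0,0,0,0],[0,-37,18,0,0,0,0],[0,-37,19,0,0,0,0],[0,0,0,30,0,0,0],[0,0,0,40,0,0,0],[0,0,0,27,0,0,0],[0,0,0,4,0,0,0],[0,0,0,0,0,0,0],[0,0,0,0,0,0,0]]]'
```

```text
time: 23.8
eef_pos: [0.5908, 0.2825, 0.1573]
tcp_rot: [[-0.998, 0.061, 0.0], [0.061, 0.998, 0.004], [0.0, 0.004, -1.0]]
force: [-0.5, 0.3, -0.6]
finger_gap: 0.0566
```

```bash
python3 -m crank '[[[0,5,-3,3,0,0,0],[0,0,0,3,0,0,0],[0,0,0,0,0,0,0],[0.74,0,0,0,0,0,0],[0.74,0,0,0,0,0,0],[0.74,0,0,0,0,0,0],[0.74,0,0,-30,0,0,0],[0.8,0,0,-50,0,0,0],[1,0,0,-50,0,0,0],[1,0,0,0,0,0,0]]]'
python3 - <<'E'
from look import *
W=run("w7.png",())
for n,z in(("lemon_a",.167),("garlic_a",.167)):
  for r in bot.look_for(W,n)[:3]: print(n,r["score"],px(r["centre"]).round(),onz(W,px(r["centre"]),z).round(3))
D=bot.grab_frame("side")
for r in bot.look_for(D,"garlic_a")[:5]: print(r["score"],px(r["centre"]).round(),onz(D,px(r["centre"]),.038).round(3))
E
```

```text
time: 25.05
eef_pos: [0.5858, 0.2794, 0.287]
tcp_rot: [[-0.998, 0.061, 0.004], [0.061, 0.998, 0.005], [-0.003, 0.005, -1.0]]
force: [-1.0, -0.4, -0.0]
finger_gap: 0.0857
tcp [0.5847 0.2789 0.2843] R [[-1.0, 0.06, -0.0], [0.06, 1.0, 0.0], [0.0, 0.0, -1.0]] t 25.1
lemon_a 0.81 [218. 334.] [0.659 0.201 0.167]
lemon_a 0.59 [194. 254.] [0.595 0.193 0.167]
garlic_a 0.56 [ 5. 57.] [0.46  0.094 0.167]
0.74 [262. 252.] [0.656 0.189 0.038]
0.73 [366. 237.] [ 0.424 -0.02   0.038]
0.5 [341. 212.] [ 0.541 -0.077  0.038]
```

```bash
python3 -m crank '[[[1,23,-51,0,0,0,0],[1,23,-51,0,0,0,0],[1,24,-52,0,0,0,0],[1,24,-52,20,0,0,0],[1,24,-52,30,0,0,0],[1,23,-51,40,0,0,0],[1,0,0,40,0,0,0],[1,0,0,0,0,0,0],[1,0,0,0,0,0,0],[1,0,0,0,0,0,0]]]'
python3 - <<'E'
from look import *
W=run("w8.png",("garlic_a",))
D=bot.grab_frame("side");S=bot.grab_frame("scene")
for r in bot.look_for(D,"garlic_a")[:5]: print(r["score"],px(r["centre"]).round(),onz(D,px(r["centre"]),.167).round(3))
for r in bot.look_for(S,"garlic_a")[:5]: print(r["score"],px(r["centre"]).round(),onz(S,px(r["centre"]),.167).round(3))
E
```

```text
time: 26.55
eef_pos: [0.4194, -0.0208, 0.148]
tcp_rot: [[-0.998, 0.058, -0.022], [0.058, 0.998, -0.004], [0.021, -0.005, -1.0]]
force: [1.1, 0.5, 0.1]
finger_gap: 0.0856
tcp [ 0.4196 -0.0208  0.1481] R [[-1.0, 0.06, -0.02], [0.06, 1.0, -0.0], [0.02, -0.01, -1.0]] t 26.6
garlic_a 0.69 [228. 398.] [ 0.539 -0.095  0.038]
garlic_a 0.56 [305. 245.] [ 0.422 -0.029  0.038]
garlic_a 0.46 [378. 242.] [0.422 0.021 0.038]
0.83 [261. 253.] [0.579 0.289 0.167]
0.59 [341. 210.] [0.481 0.041 0.167]
0.51 [366. 238.] [0.373 0.1   0.167]
0.22 [261. 240.] [0.604 0.251 0.167]
0.84 [255. 229.] [0.59  0.285 0.167]
0.69 [390. 238.] [ 0.425 -0.013  0.167]
0.56 [390. 273.] [0.319 0.045 0.167]
```

View pics/w8.png

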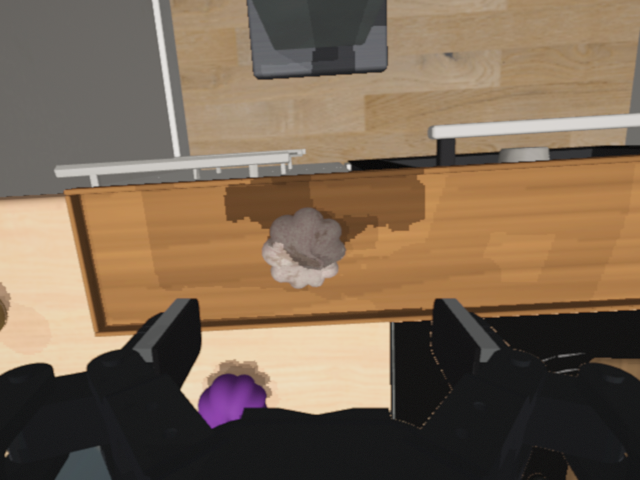

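The off-white garlic is at (305,248), inside the brown tray. The purple one at (232,400) is outside the tray and well clear of the fingers.

```bash
python3 -m crank '[[[1,0,0,0,-0.005,-0.022,0],[1,-2,-8,30,0,0,0],[1,0,0,40,0,0,0],[1,0,0,40,0,0,0],[1,0,0,19,0,0,0],[1,0,0,0,0,0,0],[0,0,0,0,0,0,0],[0,0,0,0,0,0,0],[0,0,0,0,0,0,0],[0,0,0,0,0,0,0]]]' 35
python3 -m crank '[[[0,0,0,-50,0,0,0],[0,0,0,-55,0,0,0],[0,0,0,-55,0,0,0],[0,0,0,-55,0,0,0],[0,0,0,-20,0,0,0],[0,0,0,0,0,0,0],[0,0,0,0,0,0,0],[0,0,0,0,0,0,0],[0,0,0,0,0,0,0],[0,0,0,0,0,0,0]]]'
```

```text
time: 28.1
eef_pos: [0.4243, -0.0296, 0.0202]
tcp_rot: [[-0.998, 0.059, 0.016], [0.059, 0.998, -0.001], [-0.016, 0.0, -1.0]]
force: [0.2, 0.7, -1.2]
finger_gap: 0.0545
time: 29.35
eef_pos: [0.4181, -0.0292, 0.2595]
tcp_rot: [[-0.998, 0.059, 0.01], [0.059, 0.998, -0.0], [-0.01, 0.0, -1.0]]
force: [-0.6, 0.7, -0.2]
finger_gap: 0.0546
```

```bash
python3 -m crank '[[[0,-31,45,0,0,0,0],[0,-31,45,0,0,0,0],[0,-31,46,0,0,0,0],[0,-31,46,0,0,0,0],[0,-31,46,0,0,0,0],[0,-31,45,0,0,0,0],[0,-31,45,0,0,0,0],[0,0,0,30,0,0,0],[0,0,0,20,0,0,0],[0,0,0,0,0,0,0]]]'
```

```text
time: 30.6
eef_pos: [0.6625, 0.2854, 0.2024]
tcp_rot: [[-0.998, 0.06, 0.005], [0.06, 0.998, -0.004], [-0.005, -0.004, -1.0]]
force: [0.2, 0.4, -0.5]
finger_gap: 0.0545
```

```bash
python3 -m crank '[[[0,7,-8,15,0,0,0],[0,0,0,20,0,0,0],[0,0,0,14,0,0,0],[0,0,0,0,0,0,0],[0.73,0,0,0,0,0,0],[0.73,0,0,0,0,0,0],[0.73,0,0,0,0,0,0],[0.73,0,0,-30,0,0,0],[0.8,0,0,-50,0,0,0],[1,0,0,-50,0,0,0]]]'
python3 - <<'E'
from look import *
print(np.round(bot.observe()["eef_pos"],3))
D=bot.grab_frame("side");S=bot.grab_frame("scene")
save(D,"d2.png",(150,150,400,340),3)
for k,p in(("S",S),("D",D)):
  for n in("garlic_a","lemon_a"):
    for r in bot.look_for(p,n)[:5]: print(k,n,round(r["score"],2),px(r["centre"]).round(),onz(p,px(r["centre"]),.167).round(3))
E
```

```text
time: 31.85
eef_pos: [0.6547, 0.2776, 0.2869]
tcp_rot: [[-0.998, 0.061, 0.005], [0.061, 0.998, -0.005], [-0.005, -0.004, -1.0]]
force: [1.1, 0.6, 0.7]
finger_gap: 0.084
[0.655 0.278 0.287]
S garlic_a 0.82 [256. 228.] [0.593 0.283 0.167]
S garlic_a 0.63 [249. 212.] [0.658 0.279 0.167]
S lemon_a 0.67 [279. 204.] [0.656 0.193 0.167]
S lemon_a 0.64 [291. 218.] [0.59  0.187 0.167]
S lemon_a 0.24 [427. 206.] [ 0.493 -0.165  0.167]
D garlic_a 0.69 [239. 240.] [0.655 0.28  0.167]
D garlic_a 0.68 [262. 253.] [0.576 0.288 0.167]
D garlic_a 0.48 [340. 212.] [0.48  0.047 0.167]
D lemon_a 0.86 [277. 229.] [0.591 0.196 0.167]
D lemon_a 0.66 [261. 219.] [0.65  0.185 0.167]
D lemon_a 0.58 [276. 242.] [0.567 0.237 0.167]
```

View pics/d2.png

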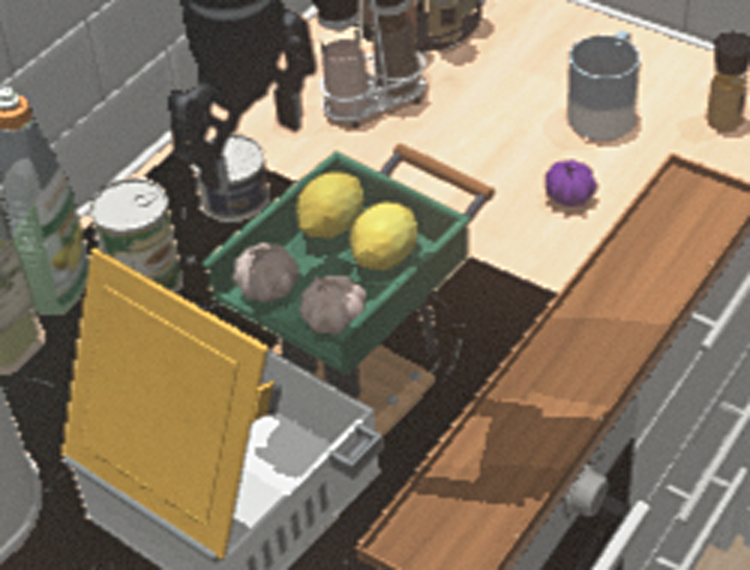

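The crop shows all four pieces in the barrow, lemons behind and garlics in front. The brown tray is empty and the purple bulb is untouched. Next is the handle.

```bash
python3 -m crank '[[[1,8,-50,-10,0,0,0],[1,8,-50,0,0,0,0],[1,9,-50,0,0,0,0],[1,9,-53,0,0,0,0],[1,0,0,0,0,0,0],[1,0,0,0,0,0,0],[1,0,0,0,0,0,0],[1,0,0,0,0,0,0],[1,0,0,0,0,0,0],[1,0,0,0,0,0,0]]]'
python3 - <<'E'
from look import *
W=run("w9.png",())
D=bot.grab_frame("side");S=bot.grab_frame("scene")
for k,p in(("W",W),("S",S),("D",D)):
    for r in bot.tip_of(p,"barrow_handle")[:2]: print(k,round(r["score"],2),px(r["centre"]).round(),onz(p,px(r["centre"]),.151).round(3))
E
```

```text
time: 33.4
eef_pos: [0.6038, 0.0749, 0.2817]
tcp_rot: [[-0.998, 0.055, -0.019], [0.055, 0.998, -0.009], [0.019, -0.01, -1.0]]
force: [-0.0, -0.3, 0.3]
finger_gap: 0.0856
tcp [0.6038 0.0749 0.2817] R [[-1.0, 0.05, -0.02], [0.05, 1.0, -0.01], [0.02, -0.01, -1.0]] t 33.45
W 0.71 [319. 231.] [0.602 0.076 0.151]
S 0.72 [327. 208.] [0.608 0.076 0.151]
S 0.42 [344. 292.] [0.322 0.163 0.151]
D 0.8 [300. 205.] [0.601 0.069 0.151]
```

View pics/w9.png

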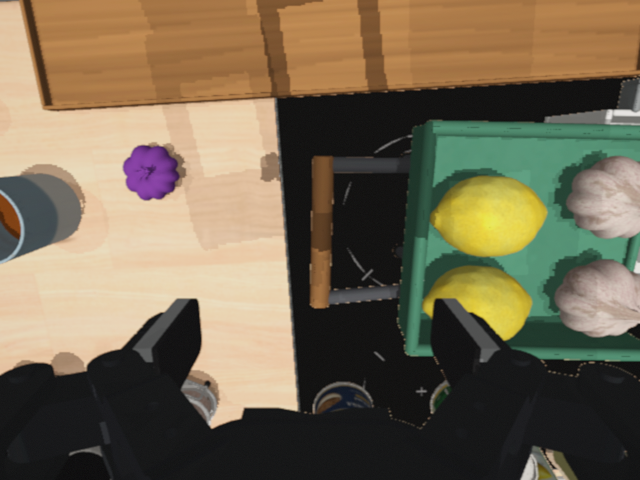

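The bar's middle is at (320,231), which is about (0.605, 0.077). The jaws straddle it front and back, with nothing nearby.

```bash
python3 -m crank '[[[0.6,0,0,0,-0.01,-0.019,0],[0.6,-2,2,30,0,0,0],[0.6,0,0,40,0,0,0],[0.6,0,0,40,0,0,0],[0.6,0,0,33,0,0,0],[0.6,0,0,0,0,0,0],[0,0,0,0,0,0,0],[0,0,0,0,0,0,0],[0,0,0,0,0,0,0],[0,0,0,0,0,0,0]]]' 40
```

```text
time: 34.95
eef_pos: [0.6085, 0.0773, 0.1413]
tcp_rot: [[-0.998, 0.058, 0.015], [0.058, 0.998, 0.005], [-0.015, 0.006, -1.0]]
force: [-0.1, 0.8, -4.7]
finger_gap: 0.0131
```

```bash
python3 -m crank '[[[0.4,0,0,0,0,0,0],[0.4,0,0,0,0,0,0],[0.4,0,0,9,0,0.015,0],[0.4,0,0,0,0,0,0],[0,0,0,0,0,0,0],[0,0,0,0,0,0,0],[0,0,0,0,0,0,0],[0,0,0,0,0,0,0],[0,0,0,0,0,0,0],[0,0,0,0,0,0,0]]]' 40
```

```text
time: 36.2
eef_pos: [0.6103, 0.0771, 0.1337]
tcp_rot: [[-0.998, 0.058, 0.004], [0.058, 0.998, 0.006], [-0.003, 0.006, -1.0]]
force: [-0.2, 1.4, 0.3]
finger_gap: 0.0134
```

```bash
python3 -m crank '[[[0,0,3.5,-14.5,0,0,0],[0,0,4,-14,0,0,0],[0,0,5.5,-14,0,0,0],[0,0,6.5,-13.5,0,0,0],[0,0,7.5,-13,0,0,0],[0,0,8.5,-12.5,0,0,0],[0,0,9,-11.5,0,0,0],[0,0,10,-11,0,0,0],[0,0,11,-10,0,0,0],[0,0,11.5,-9.5,0,0,0]]]' 50
```

```text
time: 37.45
eef_pos: [0.6163, 0.1568, 0.2647]
tcp_rot: [[-0.998, 0.058, 0.008], [0.058, 0.998, 0.003], [-0.008, 0.003, -1.0]]
force: [4.9, 1.1, -6.6]
finger_gap: 0.0128
```

```bash
python3 -m crank '[[[0,0,10,-6.5,0,0,0],[0,0,10.5,-6,0,0,0],[0,0,10.5,-5.5,0,0,0],[0,0,11,-4.5,0,0,0],[0,0,11,-4,0,0,0],[0,0,11.5,-3,0,0,0],[0,0,0,0,0,0,0],[0,0,0,0,0,0,0],[0,0,0,0,0,0,0],[0,0,0,0,0,0,0]]]'
python3 - <<'E'
from look import *
D=bot.grab_frame("side"); save(D,"d3.png",(150,150,400,340),3)
E
```

```text
time: 38.7
eef_pos: [0.6214, 0.2224, 0.2978]
tcp_rot: [[-0.998, 0.059, 0.012], [0.059, 0.998, -0.004], [-0.012, -0.004, -1.0]]
force: [4.6, -1.2, -2.8]
finger_gap: 0.0128
```

View pics/d3.png

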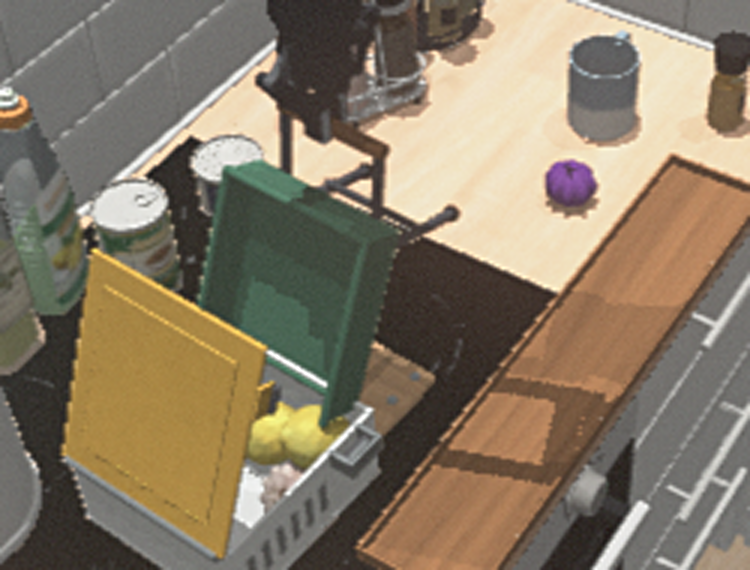

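Most of the load is already in the bin: lemons at (270,435) and (310,430), a garlic at (283,485), and the tray looks empty. I'll go slightly further, then lower it.

```bash
python3 -m crank '[[[0,0,6,-1,0,0,0],[0,0,0,0,0,0,0],[0,0,-17,4.5,0,0,0],[0,0,-16.5,6,0,0,0],[0,0,-16,8,0,0,0],[0,0,-15.5,9,0,0,0],[0,0,-14.5,10.5,0,0,0],[0,0,-13.5,11.5,0,0,0],[0,0,-12.5,13,0,0,0],[0,0,-11,14,0,0,0]]]'
```

```text
time: 40.0
eef_pos: [0.6125, 0.1065, 0.2187]
tcp_rot: [[-0.998, 0.061, 0.009], [0.061, 0.998, 0.004], [-0.009, 0.005, -1.0]]
force: [1.2, 2.4, -0.5]
finger_gap: 0.0125
```

```bash
python3 -m crank '[[[0,0,-10,15,0,0,0],[0,0,-8.5,15.5,0,0,0],[0,0,-7,16.5,0,0,0],[0,0,-5.5,17,0,0,0],[0,0,-4,17,0,0,0],[0,0,-1,4,0,0,0],[0.5,0,0,0,0,0,0],[0.5,0,0,0,0,0,0],[0.5,0,0,0,0,0,0],[0.5,0,0,0,0,0,0]]]'
python3 -m crank '[[[0.5,0,0,-40,0,0,0],[0.5,0,0,-50,0,0,0],[0.5,0,0,-50,0,0,0],[0.5,0,0,-30,0,0,0],[0,-10,50,0,0,0,0],[0,-10,50,0,0,0,0],[0,0,50,0,0,0,0],[0,0,50,0,0,0,0],[0,0,30,0,0,0,0],[0,0,0,0,0,0,0]]]'
python3 - <<'E'
from look import *
W=run("w10.png",())
Z=dict(barrow_handle=.151,bin_in=.01,cover_hinge=.095,barrow_tray=.139)
D=bot.grab_frame("side"); S=bot.grab_frame("scene")
for k,p in(("W",W),("S",S),("D",D)):
  for n in Z:
    for r in bot.tip_of(p,n)[:2]: print(k,n,round(r["score"],2),px(r["centre"]).round(),onz(p,px(r["centre"]),Z[n]).round(3))
  for n in("lemon_a","garlic_a"):
    for r in bot.look_for(p,n)[:4]: print(k,n,round(r["score"],2),px(r["centre"]).round(),onz(p,px(r["centre"]),.045).round(3))
E
```

```text
time: 41.25
eef_pos: [0.6127, 0.0747, 0.1387]
tcp_rot: [[-0.998, 0.058, 0.02], [0.058, 0.998, 0.017], [-0.019, 0.018, -1.0]]
force: [0.8, 0.7, 0.0]
finger_gap: 0.0429
time: 42.5
eef_pos: [0.6452, 0.3039, 0.3119]
tcp_rot: [[-0.998, 0.062, 0.013], [0.062, 0.998, 0.012], [-0.013, 0.012, -1.0]]
force: [0.1, 0.0, -0.3]
finger_gap: -0.0005
tcp [0.6453 0.3027 0.312 ] R [[-1.0, 0.06, 0.01], [0.06, 1.0, 0.01], [-0.01, 0.01, -1.0]] t 42.55
W barrow_handle 0.62 [ 20. 186.] [0.604 0.077 0.151]
W bin_in 0.9 [397. 169.] [0.625 0.403 0.01 ]
W barrow_tray 0.91 [219. 183.] [0.613 0.229 0.139]
W lemon_a 0.84 [353. 167.] [0.615 0.349 0.045]
W lemon_a 0.64 [359. 116.] [0.565 0.356 0.045]
W garlic_a 0.76 [399. 201.] [0.655 0.397 0.045]
W garlic_a 0.73 [398. 113.] [0.564 0.397 0.045]
W garlic_a 0.34 [355. 165.] [0.614 0.351 0.045]
S barrow_handle 0.61 [327. 212.] [0.594 0.082 0.151]
S bin_in 0.85 [213. 277.] [0.618 0.406 0.01 ]
S cover_hinge 0.93 [175. 260.] [0.633 0.492 0.095]
S barrow_tray 0.89 [272. 226.] [0.611 0.233 0.139]
S lemon_a 0.8 [236. 265.] [0.604 0.342 0.045]
S garlic_a 0.82 [208. 260.] [0.648 0.407 0.045]
D bin_in 0.78 [225. 313.] [0.628 0.404 0.01 ]
D cover_hinge 0.96 [197. 314.] [0.639 0.487 0.095]
D cover_hinge 0.53 [239. 301.] [0.574 0.403 0.095]
D barrow_tray 0.79 [263. 242.] [0.616 0.232 0.139]
D lemon_a 0.87 [250. 292.] [0.593 0.333 0.045]
D lemon_a 0.61 [242. 297.] [0.602 0.358 0.045]
D garlic_a 0.63 [243. 311.] [0.574 0.394 0.045]
D garlic_a 0.62 [341. 213.] [ 0.536 -0.067  0.045]
```

View pics/w10.png

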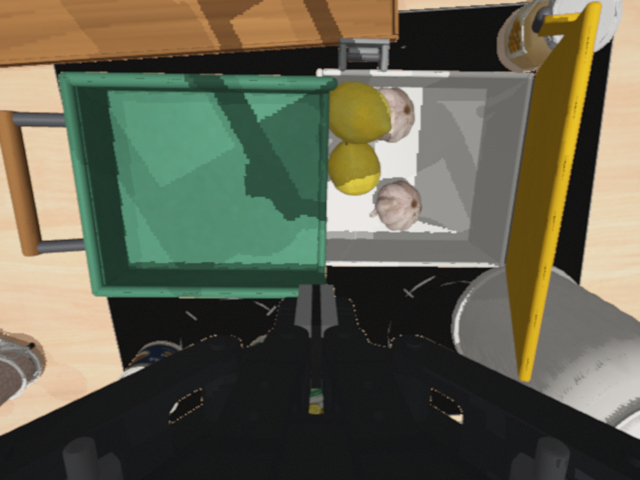

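The overhead view shows all four in the bin: lemons at (360,112) and (354,168), garlics at (398,113) and (399,203). The tray is empty and level. One lemon looks large, so I'll check its height and measure the cover.

Run:
```python
from look import *
W=bot.grab_frame("wrist");D=bot.grab_frame("side"); S=bot.grab_frame("scene")
print("cam",(-np.array(W["R"]).T@W["t"]).round(3))
print(tri(W,(360,112),D,(250,292)).round(3),tri(W,(360,112),S,(236,265)).round(3),tri(W,(354,168),D,(242,297)).round(3))
for k,p in(("S",S),("D",D)):
  for n in("cover_press","cover_hinge"):
    for r in bot.tip_of(p,n)[:2]: print(k,n,round(r["score"],2),px(r["centre"]).round())
  for r in bot.look_for(p,"cover_press")[:1]: print(k,px(r["centre"]).round())
save(D,"d4.png",(160,210,310,350),4); save(S,"s4.png",(140,170,300,310),4)
```

```text
cam [0.578 0.304 0.455]
[0.568 0.354 0.085] [0.564 0.352 0.087] [0.617 0.348 0.025]
S cover_press 0.72 [187. 220.]
S cover_press 0.35 [217. 281.]
S cover_hinge 0.83 [173. 261.]
S [186. 233.]
D cover_press 0.64 [345. 272.]
D cover_press 0.57 [203. 268.]
D cover_hinge 0.8 [196. 315.]
D [206. 287.]
```

View pics/d4.png

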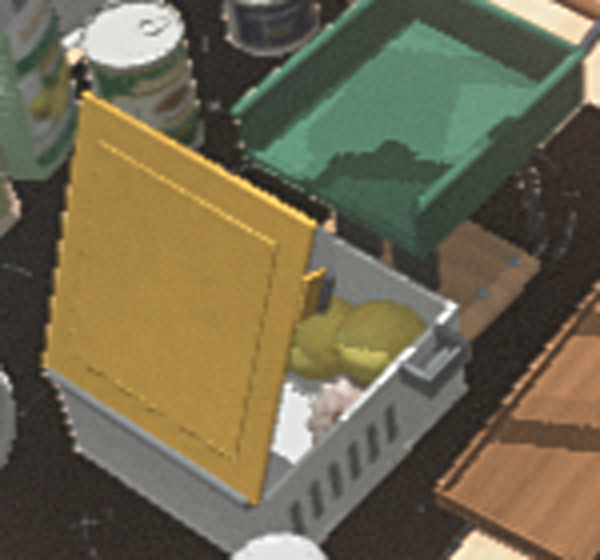

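View pics/s4.png

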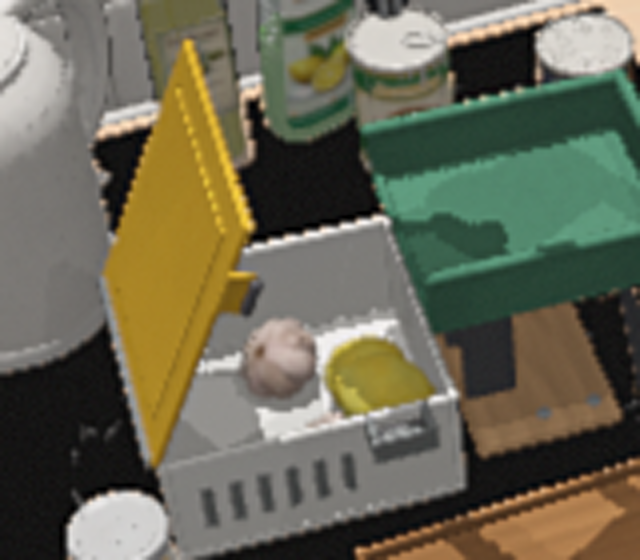

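```bash
python3 -m crank '[[[0,20,30,0,0.012,0.013,0],[0,10,20,0,0,0,0],[0,0,0,30,0,0,0],[0,0,0,20,0,0,0],[0,0,0,0,0,0,0],[0,0,0,0,0,0,0],[0,0,0,0,0,0,0],[0,0,0,0,0,0,0],[0,0,0,0,0,0,0],[0,0,0,0,0,0,0]]]'
python3 - <<'E'
from look import *
W=run("w11.png",())
for n in("lemon_a","garlic_a"):
    for r in bot.look_for(W,n)[:4]: print(n,round(r["score"],2),px(r["centre"]).round(),onz(W,px(r["centre"]),.06).round(3))
E
```

```text
time: 45.25
eef_pos: [0.6201, 0.3563, 0.2666]
tcp_rot: [[-0.998, 0.065, 0.01], [0.065, 0.998, 0.003], [-0.009, 0.004, -1.0]]
force: [0.3, -0.6, 1.2]
finger_gap: -0.0001
tcp [0.6201 0.3563 0.2666] R [[-1.0, 0.06, 0.01], [0.06, 1.0, 0.0], [-0.01, 0.0, -1.0]] t 45.3
lemon_a 0.78 [308. 205.] [0.616 0.35  0.06 ]
lemon_a 0.56 [306. 147.] [0.564 0.352 0.06 ]
garlic_a 0.78 [359. 241.] [0.654 0.396 0.06 ]
garlic_a 0.62 [355. 143.] [0.564 0.396 0.06 ]
```

View pics/w11.png

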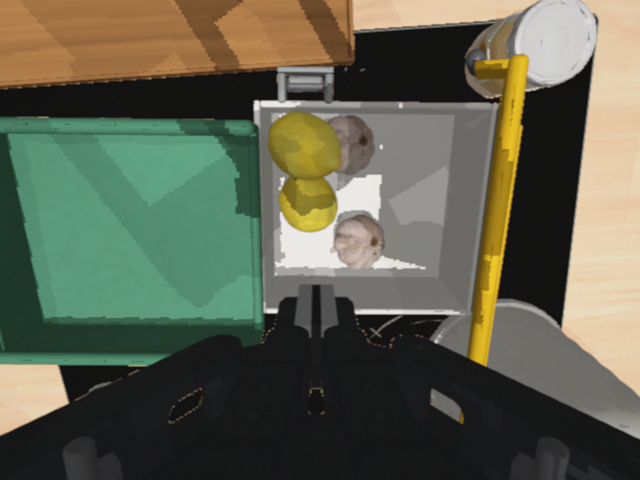

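By both views and its size, the lemon at (304,146) sits about 0.085 m high, perched on the garlic at (355,143) and lemon (308,205) and standing above the rim. I'll grip it from above and move it to the free floor at the hinge side.

```bash
python3 -m crank '[[[0,0,0,-20,0,0,0.18],[0,0,0,0,0,0,0.18],[0,0,0,0,0,0,0.18],[0,0,0,0,0,0,0.18],[0,0,0,0,0,0,0.18],[0,0,0,0,0,0,0.18],[0,0,0,0,0,0,0.18],[0.8,0,0,0,0,0,0.18],[0.8,0,0,0,0,0,0.13],[0.8,0,0,0,0,0,0]]]' 40
python3 - <<'E'
from look import *
W=run("w12.png",())
for r in bot.look_for(W,"lemon_a")[:4]: print(round(r["score"],2),px(r["centre"]).round(),onz(W,px(r["centre"]),.085).round(3))
E
```

```text
time: 46.65
eef_pos: [0.6196, 0.356, 0.2862]
tcp_rot: [[0.115, 0.993, 0.008], [0.993, -0.115, 0.002], [0.003, 0.007, -1.0]]
force: [-0.9, 0.0, 0.6]
finger_gap: 0.0544
tcp [0.6196 0.3561 0.2861] R [[0.11, 0.99, 0.01], [0.99, -0.11, 0.0], [0.0, 0.01, -1.0]] t 46.7
0.9 [313. 209.] [0.618 0.36  0.085]
0.6 [257. 222.] [0.567 0.354 0.085]
0.24 [256. 173.] [0.573 0.397 0.085]
```

```bash
python3 -m crank '[[[0.85,-4,-26,0,0,0,0],[0.85,-1,-26,0,0,0,0],[0.85,0,0,40,0,0,0],[0.85,0,0,50,0,0,0],[0.85,0,0,50,0,0,0],[0.85,0,0,30,0,0,0],[0.85,0,0,0,0,0,0],[0.85,0,0,0,0,0,0],[0.85,0,0,0,0,0,0],[0.85,0,0,0,0,0,0]]]'
```

```text
time: 48.0
eef_pos: [0.5706, 0.3597, 0.1178]
tcp_rot: [[0.101, 0.995, 0.019], [0.995, -0.101, 0.009], [0.011, 0.018, -1.0]]
force: [0.3, -0.5, 0.3]
finger_gap: 0.0726
```

```bash
python3 -m crank '[[[0.85,-2,-3,0,0.018,-0.01,0],[0.85,0,0,15,0,0,0],[0.85,0,0,13,0,0,0],[0.85,0,0,0,0,0,0],[0,0,0,0,0,0,0],[0,0,0,0,0,0,0],[0,0,0,0,0,0,0],[0,0,0,0,0,0,0],[0,0,0,-15,0,0,0],[0,0,0,-15,0,0,0]]]' 30
```

```text
time: 49.25
eef_pos: [0.5636, 0.3588, 0.1291]
tcp_rot: [[0.102, 0.995, -0.007], [0.995, -0.102, 0.004], [0.003, -0.007, -1.0]]
force: [1.1, 0.1, -0.0]
finger_gap: -0.0
```

```bash
python3 -m crank '[[[0,0,20,-50,0,0,0],[0,0,20,-50,0,0,0],[0,0,15,-40,0,0,0],[0,0,0,0,0,0,0],[0,0,0,0,0,0,0],[0,0,0,0,0,0,0],[0,0,0,0,0,0,0],[0,0,0,0,0,0,0],[0,0,0,0,0,0,0],[0,0,0,0,0,0,0]]]' 30
cat > chk.py <<'E'
from look import *
W=run(None,()); D=bot.grab_frame("side"); S=bot.grab_frame("scene")
np.save("/tmp/W.npy",W["image"])
im=cv2.cvtColor(W["image"],cv2.COLOR_RGB2HSV); m=cv2.inRange(im,(22,120,60),(35,255,255))
n,l,st,ce=cv2.connectedComponentsWithStats(m)
for i in range(1,n):
    if st[i,4]>300: print("yellow",st[i],ce[i].round())
for k,p in(("W",W),("S",S),("D",D)):
  for n in("lemon_a","garlic_a"):
    for r in bot.look_for(p,n)[:4]:
      u=px(r["centre"]); print(k,n,round(r["score"],2),u.round(),onz(p,u,.04).round(3),onz(p,u,.085).round(3))
E
python3 chk.py
```

```text
time: 50.5
eef_pos: [0.6181, 0.3524, 0.2717]
tcp_rot: [[0.1, 0.995, -0.013], [0.995, -0.1, 0.001], [-0.001, -0.013, -1.0]]
force: [-0.3, -0.2, -0.1]
finger_gap: -0.0
tcp [0.6182 0.3524 0.2717] R [[0.1, 0.99, -0.01], [0.99, -0.1, 0.0], [-0.0, -0.01, -1.0]] t 50.55
yellow [   53    16   526   129 47504] [315.  87.]
yellow [ 231  180  118   73 5666] [288. 215.]
yellow [616 226  24  40 637] [630. 246.]
W lemon_a 0.72 [321. 209.] [0.62  0.349 0.04 ] [0.621 0.357 0.085]
W lemon_a 0.58 [260. 222.] [0.557 0.342 0.04 ] [0.566 0.351 0.085]
W garlic_a 0.85 [362. 156.] [0.663 0.397 0.04 ] [0.659 0.399 0.085]
W garlic_a 0.82 [263. 170.] [0.568 0.393 0.04 ] [0.575 0.396 0.085]
W garlic_a 0.46 [155.  15.] [0.492 0.535 0.04 ] [0.508 0.521 0.085]
S lemon_a 0.8 [236. 266.] [0.603 0.343 0.04 ] [0.561 0.353 0.085]
S lemon_a 0.68 [226. 257.] [0.645 0.357 0.04 ] [0.602 0.367 0.085]
S garlic_a 0.83 [212. 260.] [0.652 0.396 0.04 ] [0.609 0.404 0.085]
D lemon_a 0.73 [254. 295.] [0.582 0.333 0.04 ] [0.558 0.36  0.085]
D lemon_a 0.65 [242. 296.] [0.607 0.354 0.04 ] [0.582 0.38  0.085]
D garlic_a 0.64 [340. 213.] [ 0.542 -0.069  0.04 ] [ 0.519 -0.026  0.085]
D garlic_a 0.45 [246. 310.] [0.572 0.384 0.04 ] [0.548 0.409 0.085]
```

The jaws slid over the lemon's top because the bin wall keeps the fingers high. Instead I'll press it down with closed fingers so it settles between its neighbours, in small steps while watching the force.

```bash
python3 -m crank '[[[0,2,-27,0,-0.013,0,0],[0,1,-27,0,0,0,0],[0,0,0,45,0,0,0],[0,0,0,50,0,0,0],[0,0,0,45,0,0,0],[0,0,0,10,0,0,0],[0,0,0,0,0,0,0],[0,0,0,0,0,0,0],[0,0,0,0,0,0,0],[0,0,0,0,0,0,0]]]'
python3 -m crank '[[[0,0,0,4,0,0,0],[0,0,0,4,0,0,0],[0,0,0,4,0,0,0],[0,0,0,4,0,0,0],[0,0,0,0,0,0,0],[0,0,0,0,0,0,0],[0,0,0,0,0,0,0],[0,0,0,0,0,0,0],[0,0,0,0,0,0,0],[0,0,0,0,0,0,0]]]'
```

```text
time: 52.2
eef_pos: [0.5681, 0.3638, 0.1273]
tcp_rot: [[0.101, 0.995, 0.015], [0.995, -0.101, 0.009], [0.01, 0.014, -1.0]]
force: [0.4, 0.1, -0.7]
finger_gap: -0.0
time: 53.45
eef_pos: [0.5687, 0.3641, 0.1109]
tcp_rot: [[0.101, 0.995, 0.016], [0.995, -0.101, 0.009], [0.011, 0.015, -1.0]]
force: [1.0, 0.2, 0.0]
finger_gap: -0.0002
```

```bash
python3 -m crank '[[[0,0,-4,4,0,0,0],[0,0,0,3,0,0,0],[0,0,0,3,0,0,0],[0,0,0,0,0,0,0],[0,0,0,0,0,0,0],[0,0,0,0,0,0,0],[0,0,0,0,0,0,0],[0,0,0,0,0,0,0],[0,0,0,0,0,0,0],[0,0,0,0,0,0,0]]]'
python3 -m crank '[[[0,0,0,3,0,0,0],[0,0,0,3,0,0,0],[0,0,0,2,0,0,0],[0,0,0,0,0,0,0],[0,0,0,0,0,0,0],[0,0,0,0,0,0,0],[0,0,0,0,0,0,0],[0,0,0,0,0,0,0],[0,0,0,0,0,0,0],[0,0,0,0,0,0,0]]]'
```

```text
time: 54.7
eef_pos: [0.5646, 0.3647, 0.1002]
tcp_rot: [[0.101, 0.995, 0.017], [0.995, -0.101, 0.009], [0.011, 0.015, -1.0]]
force: [-1.3, -0.1, 0.7]
finger_gap: -0.0005
time: 55.95
eef_pos: [0.5658, 0.3651, 0.0963]
tcp_rot: [[0.1, 0.995, 0.021], [0.995, -0.101, 0.011], [0.013, 0.019, -1.0]]
force: [-0.6, -0.3, 2.5]
finger_gap: 0.0003
```

```bash
python3 -m crank '[[[0,0,0,6,0.015,-0.01,0],[0,0,0,6,0,0,0],[0,0,0,6,0,0,0],[0,0,0,6,0,0,0],[0,0,0,6,0,0,0],[0,0,0,0,0,0,0],[0,0,0,0,0,0,0],[0,0,0,0,0,0,0],[0,0,0,0,0,0,0],[0,0,0,0,0,0,0]]]'
```

```text
time: 57.2
eef_pos: [0.5845, 0.3645, 0.091]
tcp_rot: [[0.096, 0.994, 0.051], [0.995, -0.097, 0.01], [0.015, 0.05, -0.999]]
force: [-0.3, -0.9, 3.1]
finger_gap: 0.0
```

```bash
python3 -m crank '[[[0,0,0,-30,0,0,0],[0,0,0,-50,0.01,-0.05,0],[0,0,20,-50,0,0,0],[0,0,20,-45,0,0,0],[0,0,0,0,0,0,0],[0,0,0,0,0,0,0],[0,0,0,0,0,0,0],[0,0,0,0,0,0,0],[0,0,0,0,0,0,0],[0,0,0,0,0,0,0]]]' 30
python3 chk.py
python3 - <<'E'
from look import *
im=np.load("/tmp/W.npy")[:,:,::-1]; cv2.imwrite("pics/w13.png",cv2.resize(im[120:300,180:440],None,fx=3,fy=3,interpolation=cv2.INTER_CUBIC))
E
```

```text
time: 58.45
eef_pos: [0.6123, 0.363, 0.2609]
tcp_rot: [[0.096, 0.995, 0.015], [0.994, -0.095, -0.05], [-0.048, 0.02, -0.999]]
force: [0.7, -0.1, -0.9]
finger_gap: -0.0001
tcp [0.6123 0.363  0.2609] R [[0.1, 1.0, 0.02], [0.99, -0.1, -0.05], [-0.05, 0.02, -1.0]] t 58.5
yellow [   49    14   571   165 67187] [326. 105.]
yellow [ 230  182  122   73 5993] [291. 218.]
yellow [614 228  26  53 759] [630. 251.]
W lemon_a 0.87 [264. 224.] [0.564 0.342 0.04 ] [0.57  0.353 0.085]
W lemon_a 0.84 [323. 214.] [0.622 0.346 0.04 ] [0.621 0.357 0.085]
W garlic_a 0.85 [259. 184.] [0.564 0.381 0.04 ] [0.571 0.387 0.085]
W garlic_a 0.79 [361. 174.] [0.661 0.38  0.04 ] [0.655 0.387 0.085]
S lemon_a 0.76 [237. 266.] [0.602 0.342 0.04 ] [0.56  0.352 0.085]
S lemon_a 0.74 [227. 258.] [0.641 0.356 0.04 ] [0.598 0.366 0.085]
S lemon_a 0.6 [421. 207.] [ 0.614 -0.238  0.04 ] [ 0.573 -0.206  0.085]
S garlic_a 0.52 [210. 259.] [0.656 0.4   0.04 ] [0.613 0.407 0.085]
D lemon_a 0.56 [241. 294.] [0.612 0.349 0.04 ] [0.587 0.376 0.085]
D garlic_a 0.68 [266. 240.] [0.673 0.146 0.04 ] [0.645 0.18  0.085]
D garlic_a 0.67 [243. 314.] [0.569 0.398 0.04 ] [0.546 0.422 0.085]
D garlic_a 0.46 [341. 213.] [ 0.541 -0.073  0.04 ] [ 0.518 -0.029  0.085]
D garlic_a 0.37 [333. 280.] [0.426 0.178 0.04 ] [0.408 0.212 0.085]
```

View pics/w13.png

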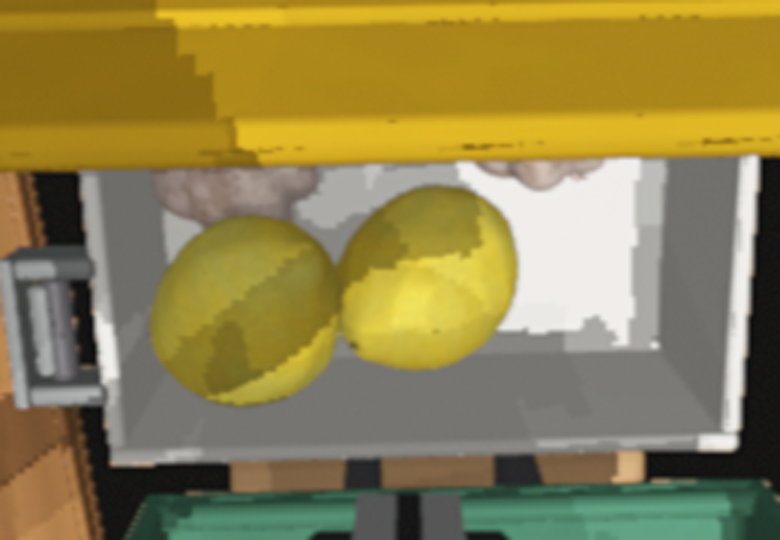

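Both lemons now look the same size, at (245,310) and (430,278) in the crop. The perched one appears to have settled. A quick height check:

Run:
```python
from look import *
W=bot.grab_frame("wrist");S=bot.grab_frame("scene");D=bot.grab_frame("side")
a=(180+247/3,120+310/3); b=(180+430/3,120+278/3)
print(tri(W,a,S,(237,266)).round(3),tri(W,b,S,(227,258)).round(3),tri(W,b,D,(241,294)).round(3))
f=W["mtx"][0][0]; c=-np.array(W["R"]).T@W["t"]; print(f,c.round(3),"A z from size:",c[2]-f*.056/63,"B",c[2]-f*.056/60.5)
for z in(.04,.06): print(onz(W,a,z).round(3),onz(W,b,z).round(3))
for k,p in(("S",S),("D",D)):
  hs=cv2.inRange(cv2.cvtColor(p["image"],cv2.COLOR_RGB2HSV),(20,130,120),(34,255,255))
  n,l,st,ce=cv2.connectedComponentsWithStats(hs)
  for i in range(1,n):
    if st[i,4]>60: print(k,st[i].tolist())
  for z in(.035,.06,.085): print(k,z,proj(p,[.565,.35,z]).round(),proj(p,[.565,.35,z+.028]).round())
print([proj(p,[.63,.49,.095]).round() for p in(S,D)])
```

```text
[0.568 0.35  0.077] [0.622 0.356 0.062] [0.622 0.342 0.027]
384.0801617721379 [0.617 0.436 0.401] A z from size: 0.05966273364593716 B 0.04555510603263552
[0.563 0.342 0.04 ] [0.623 0.347 0.04 ]
[0.566 0.347 0.06 ] [0.622 0.352 0.06 ]
S [166, 180, 37, 107, 1991]
S [222, 253, 27, 21, 341]
S 0.035 [238. 278.] [238. 271.]
S 0.06 [238. 271.] [237. 264.]
S 0.085 [237. 265.] [236. 257.]
D [171, 233, 78, 100, 3629]
D 0.035 [256. 303.] [255. 297.]
D 0.06 [255. 297.] [254. 291.]
D 0.085 [254. 291.] [253. 284.]
[array([176., 261.]), array([199., 316.])]
```

```bash
python3 -m crank '[[[0,0,0,0,0.02,0.048,0],[0,-4,-28,0,0,0,0],[0,-4,-28,0,0,0,0],[0,0,0,45,0,0,0],[0,0,0,50,0,0,0],[0,0,0,45,0,0,0],[0,0,0,18,0,0,0],[0,0,0,0,0,0,0],[0,0,0,0,0,0,0],[0,0,0,0,0,0,0]]]'
```

```text
time: 60.3
eef_pos: [0.557, 0.3621, 0.1032]
tcp_rot: [[0.096, 0.995, 0.008], [0.995, -0.096, 0.007], [0.007, 0.008, -1.0]]
force: [-0.1, 0.7, -0.0]
finger_gap: 0.0
```

```bash
python3 -m crank '[[[0,0,0,5,0,0,0],[0,0,0,4,0,0,0],[0,0,0,4,0,0,0],[0,0,0,4,0,0,0],[0,0,0,0,0,0,0],[0,0,0,0,0,0,0],[0,0,0,0,0,0,0],[0,0,0,0,0,0,0],[0,0,0,0,0,0,0],[0,0,0,0,0,0,0]]]'
```

```text
time: 61.55
eef_pos: [0.5587, 0.3636, 0.0883]
tcp_rot: [[0.096, 0.995, 0.014], [0.995, -0.096, 0.01], [0.012, 0.013, -1.0]]
force: [-1.0, 0.6, 1.4]
finger_gap: -0.0001
```

```bash
python3 -m crank '[[[0,0,-1,4,0.013,-0.01,0],[0,0,-1,4,0,0,0],[0,0,-1,4,0,0,0],[0,0,-1,4,0,0,0],[0,0,-1,4,0,0,0],[0,0,0,0,0,0,0],[0,0,0,0,0,0,0],[0,0,0,0,0,0,0],[0,0,0,0,0,0,0],[0,0,0,0,0,0,0]]]'
```

```text
time: 62.8
eef_pos: [0.5613, 0.3721, 0.08]
tcp_rot: [[0.096, 0.995, 0.02], [0.995, -0.097, 0.02], [0.021, 0.018, -1.0]]
force: [-0.7, 0.8, 2.5]
finger_gap: 0.0001
```

The lemon's top now gives contact at about 0.085, below the rim, so every piece must be within the height limit. Before going behind the cover I'll back off and measure the cover, kettle and honey jar.

```bash
python3 -m crank '[[[0,0,0,-30,0,0,0],[0,0,0,-50,0.018,-0.02,0],[0,0,10,-50,0,0,0],[0,0,20,-50,0,0,0],[0,0,20,-50,0,0,0],[0,0,20,-20,0,0,0],[0,0,0,0,0,0,0],[0,0,0,0,0,0,0],[0,0,0,0,0,0,0],[0,0,0,0,0,0,0]]]' 30
python3 - <<'E'
from look import *
o=bot.observe();print(np.round(o["joint_positions"],2))
S=bot.grab_frame("scene");D=bot.grab_frame("side")
# s4 crop origin (140,170) x4 ; d4 origin (160,210) x4
sp=lambda u,v:(140+u/4,170+v/4); dp=lambda u,v:(160+u/4,210+v/4)
for n,a,b in(("hinge near",sp(155,465),dp(258,505)),("free near",sp(253,235),dp(320,228)),("free far",sp(187,42),dp(85,95)),("hinge far",sp(105,275),dp(48,372))):
    print(n,tri(S,a,D,b).round(3))
for n,z in(("kettle base",0),): 
    for u in((104,245),(140,262),(168,245)): print("S",u,onz(S,u,z).round(3))
    for u in((98,330),(130,343),(163,320)): print("D",u,onz(D,u,z).round(3))
print("kettle right side mid z.1",onz(S,(166,225),.08).round(3),onz(D,(160,290),.08).round(3), "honey",onz(D,(231,350),.095).round(3),onz(S,(171,298),.095).round(3))
print("kettle top",tri(S,(131,177),D,(112,258)).round(3))
for n in("lemon_a","garlic_a"):
  for p in(S,D):
    for r in bot.look_for(p,n)[:3]: print(n,round(r["score"],2),px(r["centre"]).round())
E
```

```text
time: 64.05
eef_pos: [0.6271, 0.3613, 0.3267]
tcp_rot: [[0.095, 0.995, -0.018], [0.995, -0.096, -0.012], [-0.014, -0.017, -1.0]]
force: [0.2, 0.6, -0.5]
finger_gap: -0.0
[ 0.51  0.56  0.95 -0.    1.66  0.6 ]
hinge near [0.535 0.508 0.104]
free near [0.528 0.426 0.274]
free far [0.709 0.415 0.277]
hinge far [0.712 0.496 0.102]
S (104, 245) [0.868 0.653 0.   ]
S (140, 262) [0.761 0.574 0.   ]
S (168, 245) [0.796 0.486 0.   ]
D (98, 330) [0.887 0.617 0.   ]
D (130, 343) [0.785 0.603 0.   ]
D (163, 320) [0.762 0.504 0.   ]
kettle right side mid z.1 [0.791 0.48  0.08 ] [0.781 0.471 0.08 ] honey [0.502 0.527 0.095] [0.515 0.534 0.095]
kettle top [0.827 0.536 0.24 ]
lemon_a 0.63 [228. 255.]
lemon_a 0.54 [236. 264.]
lemon_a 0.84 [252. 293.]
lemon_a 0.56 [242. 295.]
garlic_a 0.53 [209. 259.]
garlic_a 0.25 [199. 258.]
garlic_a 0.67 [243. 309.]
```

Cover hinge is at about (0.62, 0.50, 0.10), and the open angle is about 1.14. The honey jar (0.51, 0.53) and kettle (x > 0.75) stay clear of a path at x≈0.62. I'm going over the cover and behind it.

```bash
python3 -m crank '[[[0,0,0,-10,-0.017,0.014,0],[0,46,-6,0,0,0,0],[0,46,-6,0,0,0,0],[0,46,-6,0,0,0,0],[0,46,-5,0,0,0,0],[0,0,0,0,0,0,0],[0,0,0,0,0,0,0],[0,0,0,0,0,0,0],[0,0,0,0,0,0,0],[0,0,0,0,0,0,0]]]'
```

```text
time: 65.6
eef_pos: [0.6243, 0.5473, 0.3479]
tcp_rot: [[0.102, 0.995, 0.014], [0.995, -0.102, 0.009], [0.011, 0.013, -1.0]]
force: [-0.2, -0.3, -0.1]
finger_gap: 0.0004
```

```bash
python3 -m crank '[[[0,0,0,40,0,0,0],[0,0,0,45,0,0,0],[0,0,0,36,0,0,0],[0,-35,0,0,0,0,0],[0,-35,0,0,0,0,0],[0,-15,0,3,0,0,0],[0,-11,0,5,0,0,0],[0,-11,0,8,0,0,0],[0,-10,0,9,0,0,0],[0,0,0,0,0,0,0]]]'
```

```text
time: 66.85
eef_pos: [0.615, 0.424, 0.1999]
tcp_rot: [[0.107, 0.994, 0.02], [0.994, -0.107, 0.014], [0.016, 0.018, -1.0]]
force: [0.3, -0.3, 0.0]
finger_gap: -0.0001
```

Run:
```python
from look import *
S=bot.grab_frame("scene")
m=cv2.inRange(cv2.cvtColor(S["image"],cv2.COLOR_RGB2HSV),(18,150,120),(28,255,255)); n,l,st,ce=cv2.connectedComponentsWithStats(m)
print([s.tolist() for s in st[1:] if s[4]>100], bot.observe()["force"])
for th in(1.14,.8,.6,.4): print(th,proj(S,[.62,.50-.198*np.cos(th),.10+.198*np.sin(th)]).round())
```

```text
[[201, 185, 19, 38, 411], [167, 211, 58, 75, 1739], [223, 253, 25, 20, 282]] [-0.6933354   0.02462824  0.49958446]
1.14 [196. 202.]
0.8 [220. 207.]
0.6 [231. 214.]
0.4 [239. 222.]
```

```bash
python3 -m crank '[[[0,-11,0,5,0,0,0],[0,-9,0,11,0,0,0],[0,-9,0,11,0,0,0],[0,-7,0,12,0,0,0],[0,-7,0,12,0,0,0],[0,-4,0,13,0,0,0],[0,-4,0,10,0,0,0],[0,0,0,0,0,0,0],[0,0,0,0,0,0,0],[0,0,0,0,0,0,0]]]'
```

```text
time: 68.15
eef_pos: [0.6112, 0.3728, 0.1202]
tcp_rot: [[0.106, 0.994, 0.021], [0.994, -0.106, 0.016], [0.018, 0.019, -1.0]]
force: [-0.7, 0.3, -0.3]
finger_gap: -0.0004
```

```bash
python3 -m crank '[[[0,-8,0,4,0.018,-0.016,0],[0,-8,0,5,0,0,0],[0,0,0,5,0,0,0],[0,0,0,5,0,0,0],[0,0,0,5,0,0,0],[0,0,0,5,0,0,0],[0,0,0,0,0,0,0],[0,0,0,0,0,0,0],[0,0,0,0,0,0,0],[0,0,0,0,0,0,0]]]'
python3 - <<'E'
from look import *
S=bot.grab_frame("scene");D=bot.grab_frame("side"); save(D,"d5.png",(150,200,350,350),4)
print(bot.observe()["force"])
for p,k in((S,"S"),(D,"D")):
  m=cv2.inRange(cv2.cvtColor(p["image"],cv2.COLOR_RGB2HSV),(18,150,120),(28,255,255)); n,l,st,ce=cv2.connectedComponentsWithStats(m)
  print(k,[s.tolist() for s in st[1:] if s[4]>60])
  for th in(.15,.05,0): print(th,[proj(p,[.62+dx,.50-.198*np.cos(th),.10+.198*np.sin(th)]).round().tolist() for dx in(-.091,.091)])
E
```

```text
time: 69.4
eef_pos: [0.6107, 0.3567, 0.099]
tcp_rot: [[0.107, 0.994, 0.007], [0.994, -0.107, 0.007], [0.007, 0.007, -1.0]]
force: [-2.1, 0.5, 4.0]
finger_gap: -0.0
[-0.65926514  0.0308677   3.48117776]
S [[232, 223, 11, 34, 177], [168, 227, 90, 59, 2808]]
0.15 [[257.0, 257.0], [234.0, 213.0]]
0.05 [[259.0, 262.0], [236.0, 218.0]]
0 [[259.0, 265.0], [236.0, 220.0]]
D [[172, 261, 104, 73, 2499]]
0.15 [[274.0, 274.0], [218.0, 247.0]]
0.05 [[275.0, 278.0], [220.0, 252.0]]
0 [[275.0, 281.0], [220.0, 254.0]]
```

```bash
python3 -m crank '[[[0,0,0,8,0,0,0],[0,0,0,10,0,0,0],[0,0,0,12,0,0,0],[0,0,0,12,0,0,0],[0,0,0,0,0,0,0],[0,0,0,0,0,0,0],[0,0,0,0,0,0,0],[0,0,0,0,0,0,0],[0,0,0,0,0,0,0],[0,0,0,0,0,0,0]]]'
```

```text
time: 70.75
eef_pos: [0.6109, 0.3567, 0.0974]
tcp_rot: [[0.106, 0.994, 0.023], [0.994, -0.106, 0.016], [0.018, 0.021, -1.0]]
force: [-1.3, 0.1, 5.8]
finger_gap: -0.0
```

```bash
python3 -m crank '[[[0,0,0,-30,0.02,-0.018,0],[0,0,0,-50,0,0,0],[0,0,0,-50,0,0,0],[0,0,0,-50,0,0,0],[0,-40,0,-20,0,0,0],[0,-50,0,0,0,0,0],[0,-50,0,0,0,0,0],[0,-50,0,0,0,0,0],[0,0,0,0,0,0,0],[0,0,0,0,0,0,0]]]'
python3 - <<'E'
from look import *
W=run(None,());S=bot.grab_frame("scene");D=bot.grab_frame("side"); 
a=D["image"][210:340,165:320];b=S["image"][180:310,140:295]
cv2.imwrite("pics/fin.png",cv2.resize(np.hstack([a,b])[:,:,::-1],None,fx=2.55,fy=2.55,interpolation=cv2.INTER_CUBIC))
for p,k in((S,"S"),(D,"D")):
  m=cv2.inRange(cv2.cvtColor(p["image"],cv2.COLOR_RGB2HSV),(18,150,120),(28,255,255)); n,l,st,ce=cv2.connectedComponentsWithStats(m)
  print(k,[s.tolist() for s in st[1:] if s[4]>60])
  for r in bot.tip_of(p,"cover_press")[:2]: print(r["score"],px(r["centre"]).round(),onz(p,px(r["centre"]),.1).round(3))
  for n in("lemon_a","garlic_a"):
    for r in bot.look_for(p,n)[:3]: print(n,round(r["score"],2),px(r["centre"]).round())
E
```

```text
time: 72.0
eef_pos: [0.5905, 0.1606, 0.2931]
tcp_rot: [[0.105, 0.994, -0.011], [0.994, -0.105, -0.013], [-0.014, -0.009, -1.0]]
force: [-0.4, 0.7, -0.4]
finger_gap: 0.0001
tcp [0.5905 0.1607 0.293 ] R [[0.1, 0.99, -0.01], [0.99, -0.1, -0.01], [-0.01, -0.01, -1.0]] t 72.05
S [[168, 222, 90, 64, 3644]]
0.7 [232. 246.] [0.62  0.343 0.1  ]
0.5 [257. 236.] [0.631 0.269 0.1  ]
D [[172, 255, 104, 79, 1690]]
0.82 [238. 277.] [0.62  0.342 0.1  ]
garlic_a 0.53 [338. 211.]
garlic_a 0.26 [225. 292.]
```

View pics/fin.png

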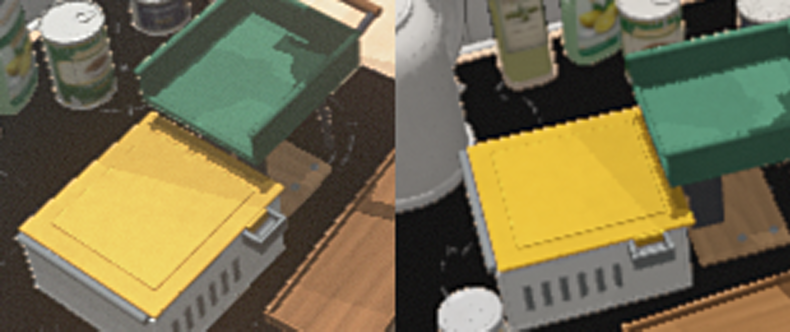

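The final crops show the cover flat on the bin with its latch tab in the catch. The barrow is level and empty. One last numerical stability check before I hand in.

```bash
python3 -m crank '[[[0,0,0,0,0,0,0],[0,0,0,0,0,0,0],[0,0,0,0,0,0,0],[0,0,0,0,0,0,0],[0,0,0,0,0,0,0],[0,0,0,0,0,0,0],[0,0,0,0,0,0,0],[0,0,0,0,0,0,0],[0,0,0,0,0,0,0],[0,0,0,0,0,0,0]]]'
python3 - <<'E'
from look import *
S=bot.grab_frame("scene");D=bot.grab_frame("side"); h=[]
for p,k in((S,"S"),(D,"D")):
  m=cv2.inRange(cv2.cvtColor(p["image"],cv2.COLOR_RGB2HSV),(18,150,120),(28,255,255)); n,l,st,ce=cv2.connectedComponentsWithStats(m)
  print(k,[s.tolist() for s in st[1:] if s[4]>60])
  for nm in("barrow_handle","cover_press"):
    r=bot.tip_of(p,nm); 
    if r: h.append(px(r[0]["centre"])); print(nm,round(r[0]["score"],2),h[-1].round())
if len(h)==4: print(tri(S,h[0],D,h[2]).round(3),tri(S,h[1],D,h[3]).round(3))
for n in("mug_blue","honey","spice_curry"):
  for r in bot.look_for(D,n)[:1]: print(n,px(r["centre"]).round())
E
```

```text
time: 73.7
eef_pos: [0.5905, 0.1612, 0.2939]
tcp_rot: [[0.104, 0.995, -0.009], [0.995, -0.104, -0.013], [-0.014, -0.008, -1.0]]
force: [0.2, -0.3, 0.7]
finger_gap: -0.0
S [[168, 222, 90, 64, 3643]]
barrow_handle 0.86 [326. 209.]
cover_press 0.7 [231. 246.]
D [[172, 255, 104, 80, 1637]]
barrow_handle 0.86 [301. 207.]
cover_press 0.77 [238. 279.]
[0.584 0.089 0.169] [0.616 0.349 0.106]
mug_blue [349. 179.]
honey [228. 363.]
spice_curry [393. 175.]
```

```bash
python3 -c "
from station import bot
print(bot.job_done())"
```

```text
the job is handed in; nothing more can be done
None
```

I loaded the two lemons and two off-white garlics into the barrow, tipped it to about 1.14–1.17 rad over the bin and lowered it back onto its legs. Then I pressed the cover shut, moved the arm clear and handed the job in at about 74 s; no verdict came back.

**One problem on the way:** after tipping, one lemon was perched about 15–20 mm too high on its neighbours. A re-grip slid off it, so I pressed it down with closed fingers until contact put its top at about 0.085 m, below the rim.

**Last checks:**
- **Cover:** its outline stayed the same for over a second with the arm away, and its press point measured about 0.106 m high. I saw no click directly; it stayed flat against the opening spring.
- **Barrow:** the handle is at its starting pixels in both views. Triangulating it gave 0.169 m, against 0.151 m expected; I put this down to pixel error.
- **Bystanders:** in the side view the mug, honey jar and spice jar are within a few pixels of where they started. The purple look-alike was left alone.
- **Produce:** all four pieces were last seen in the bin before the cover closed. They can't be seen now.

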